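# Pack the drawing case and right the ink bottles

### The arm

A 6-joint arm with a two-finger parallel gripper is mounted at the origin on the work surface. World frame = base frame: x ahead of the robot, y to its left, z up, the work surface at z = 0. Lengths are in m, angles in rad, forces in N, time in s.
With the tool pointing down it reaches from about 0.3 to 0.875 m from the base axis. Payload 4.2 kg.
Tool frame: the origin (TCP) lies between the finger pads; the fingertips stand 19 mm ahead of it and the grasp point (between the pads) is the TCP (r.tip_extent is the x of the fingertips in the tool frame, in m); x points along the fingers, y is the direction in which the jaws open and shut, and the axes are right-handed (so a half turn about x gives the same grasp; the last joint's range is limited). The gripper opens to 85 mm and grips with 20 to 120 N. Pads are 22 mm wide; open, the fingers measure 114 mm over their backs; the gripper's body (76 mm by 85 mm) begins 54 mm behind the grasp point. The pads swing forward as they close: fully open they stand 13 mm farther back than shut.
Start: joints at [-1.172, 0.32, 1.565, -0, 1.257, -0.02], TCP at [0.234, -0.525, 0.25] pointing down, gripper open.
Joint ranges: [-3.11, 3.11], [-0.84, 2.01], [0.21, 2.61], [-1.34, 4.49], [0.05, 2.63], [-2.56, 2.56]. Speed limits (rad/s): [2.57, 2.57, 3.14, 3.14, 3.14, 3.14].

### API

Orientations are given as a rotation vector (axis times angle).
In Python, from plant import status, imaging, r gives the robot as it stands.
- The arm moves only by the tool servo_tool, never from a script. Its argument "targets" is a list of rows, each a list of 4 numbers: the shift along the tool's x, y, z as a fraction of full scale, then the turn about the tool's x as a fraction of full scale. In form: [[tx, ty, tz, roll], ...]. A call has exactly 5 rows; each row shifts and turns the commanded pose from where the row before left it, along the tool's axes as they then stand; what a row does not reach is not made up. Full scale, the value 1, is 0.025 m for a shift and 60 degrees for a turn. A row lasts 1/8 s, in which the tool goes at most 62.5 mm and 10.7 degrees, less where a joint would pass 70% of its speed; a pose out of reach is approached as far as the arm can. A call with a number of a shift or a turn outside -1 to 1 is refused whole. A call with a gripper value outside its range is refused whole. "hand" is the finger opening in mm, from 0 to 85.4, set as the call begins (left out, the last holds). The fingers move at their own pace and stop on an object; "newtons" is the grip in N (left out, the last holds). Time passes only in rows, so rows that do not move let the fingers close, or fill a call up. It gives the time, the measured TCP pose, the force and the opening at its end, in the units of the state.
- status.read_state(): the state, without advancing time (a new reading comes with each control period).
- imaging.snapshot(name): name is "side" or "top" or "wrist"; returns (picture, depth): 480x640x3 uint8, red, green, blue; 480x640 float32, m along the optical axis (not along the pixel's ray), 0 where there is no reading.
- imaging.camera_model(name): a dict with "fx", "fy", "cx", "cy" (pixels), "D" ([k1, k2, p1, p2, k3] as OpenCV has them; the pictures are not rectified), "extrinsics" (4x4, takes a point from world to camera coordinates). Camera axes: x right, y down, z forward; pixel columns grow to the right and rows downward; lengths in m; the calibration is good to about 2 mm. A picture is of the moment at which its call begins: read the wrist's pose just before it. camera_model takes no time and is no camera call; for the wrist camera it gives the pose at the moment of the call.
- r.job_done(): hands the job in, once; it reports no verdict.
The state is a dict: "t": time; "joint_pos": joint angles; "qd": joint speeds; "joint_torque": joint torques, N m; "tool_pos": TCP position; "orientation": TCP orientation; "force": force on the tool from outside, world axes, zero at the start; "wrist_torque": the same for the moment, N m; "gripper_width": finger opening in m.
Only numpy, scipy, OpenCV 4.12 (cv2) and the standard library are available. Lean on these libraries where they do the work, as an engineer would, in place of code of your own. Each camera call takes 0.05 s, during which the arm holds its last target. There are 200 camera calls.

### The job

Get the drawing kit ready to put away: press every drawing instrument lying on the table (sharpener box, folded compass, clear block, L-shaped corner square, whichever are there) into its own matching cutout in the case insert until it sits fully home and level on the cutout's floor, and stand every tipped-over ink bottle upright again among the others in the wooden lane, so that in the end all the bottles stand in the lane. Leave the palette and the bead loom where they are.

Things in the scene. Friction and masses are not known exactly. Their poses are not given: they have to be found in the camera images.
- case: Open instrument case fixed to the table, 172 x 226 mm (x, y): black shell, rigid grey insert, flat top 18 mm above the table, four cutouts 12 mm deep shaped like the instruments. Origin: centre of the underside, z up; x: long way of the cutouts, away from the robot at yaw 0. Compass cutout at the +y edge, sharpener (+x) and block (-x) end to end in the middle, corner square at -y.
- sharpener_seat (a point): Centre of the floor of the sharpener's cutout (6 mm above the table): where the sharpener's origin belongs. Axes as the case's. All cutouts are 1.25 mm wider than the item on every side; sprung rubber lips in both long walls stand 2 mm proud: an item enters freely for about 3 mm, then must be pressed with about 4 to 15 N and stays by friction.
- compass_seat (a point): Point on the floor of the compass's cutout where the compass's origin belongs, its x axis along the case's x. Axes as the case's.
- block_seat (a point): Centre of the floor of the block's cutout, where the block's origin belongs. Axes as the case's.
- square_seat (a point): Point on the floor of the corner square's cutout where its origin belongs, its x and y axes along the case's. Axes as the case's.
- sharpener: Blue plastic pencil sharpener box with a white tray front, 58 x 36 x 36 mm (x, y, z), 70 g; a drawer knob stands on its -x face (look only). Origin: centre of the underside, z up, x its long direction. Fits its cutout either way round. Seated, it stands 24 mm proud of the insert. May be absent.
- compass: Silver aluminium compass, folded, flat, 22 mm thick, 80 g: legs 14 mm wide from x = -65 to +35 mm, round head 26 mm across centred at x = +46, thin dark handle 8 mm thick out to x = +76. Origin: on the underside, on the legs' mid-line; x towards the handle, z up. Fits one way round. Seated, it stands 10 mm proud. May be absent.
- block: Clear acrylic block 64 x 40 x 30 mm (x, y, z), 90 g. Origin: centre of the underside, z up, x its long direction. Fits either way round. Seated, it stands 18 mm proud. May be absent.
- square: Dark wooden L-shaped corner square lying flat, 22 mm thick, 50 g: long arm 90 x 16 mm (x -45 to +45, y -8 to +8 mm), short arm 16 mm wide at the +x end (x +29 to +45 mm) reaching to y = -50 mm. Origin: on the underside at the middle of the long arm; z up. Fits one way round. Seated, it stands 10 mm proud. May be absent.
- lane: The bottle lane: a narrow pale wooden tray fixed to the table, 428 x 42 mm, floor 6 mm above the table, inside 420 x 34 mm, with low lips 5 mm above its floor. Origin: centre of the underside; x along the lane, z up.
- lane_floor (a point): Centre of the lane's floor, 6 mm above the table; x along the lane (420 mm inside length), y across it (34 mm inside width), z up.
- tipped_1: Ink bottle that has tipped over and lies along the lane between standing ones, a flat side down: 28 x 28 mm square glass bottle, body 58 mm tall, black round cap 20 mm across on top, 74 mm tall in all, 70 g. Origin: on its mid-line, 37 mm above the foot and 37 mm below the top of the cap; its z runs from foot to cap (level while it lies). The cap may point either way along the lane.
- tipped_2: Ink bottle that has tipped over and lies along the lane between standing ones, a flat side down: 28 x 28 mm square glass bottle, body 58 mm tall, black round cap 20 mm across on top, 74 mm tall in all, 70 g. Origin: on its mid-line, 37 mm above the foot and 37 mm below the top of the cap; its z runs from foot to cap (level while it lies). The cap may point either way along the lane.
- stander_1: Ink bottle standing upright in the lane: 28 x 28 mm square glass bottle, body 58 mm tall, black round cap 20 mm across on top, 74 mm tall in all, 70 g. Origin: on its mid-line, 37 mm above the foot; z up through the cap. The gaps between standing bottles are about 147 mm.
- stander_2: Ink bottle standing upright in the lane: 28 x 28 mm square glass bottle, body 58 mm tall, black round cap 20 mm across on top, 74 mm tall in all, 70 g. Origin: on its mid-line, 37 mm above the foot; z up through the cap. The gaps between standing bottles are about 147 mm.
- stander_3: Ink bottle standing upright in the lane: 28 x 28 mm square glass bottle, body 58 mm tall, black round cap 20 mm across on top, 74 mm tall in all, 70 g. Origin: on its mid-line, 37 mm above the foot; z up through the cap. The gaps between standing bottles are about 147 mm.
- palette: Bystander: round white ceramic palette, 90 mm across, 10 mm high, among the instruments. Origin: centre of its underside.
- loom: Bystander: wooden bead loom frame 240 x 112 x 26 mm at the right. Origin: centre of its underside.
Mind the look-alikes: they are no part of the job. Leave any green or pink look-alike of the stander_3 alone.

How it is judged:
By the outcome, as a careful person would: the job done as asked, in the order asked, and still so for the second after the job is handed in, with the robot touching nothing.
Of sharpener, compass, block, square only 3 to 4 are there at a start; the rules pass over those that are not, and their reading is None.
At some moment in a run one of sharpener, compass, block, square may be knocked a few centimetres aside while the robot is not near it.
It also fails if it takes over 200 s, if anything falls off the work surface, if the arm or the gripper's body presses on something with over 40 N, if the wrist force passes 120 N, or if a joint passes its speed limit or range.

## Working session

There is one attempt and no reset: what is moved stays moved. The work goes in short steps, Python scripts to look and compute and a tool call to move; the robot and the scene stay as the last step left them, time stands still between calls to the robot, and variables do not carry over. Pictures are saved under pics/ and viewed, about 12 in all and at most 16, crops included, and the job is handed in when it is done.

Besides the shell and the picture viewer there is one more tool, called after "Call:" by a JSON object that holds its "op" and its "data". servo_tool: Moves the arm, as the interface text tells. Shift numbers are shares of 0.025 m and turn numbers shares of 60 degrees, none past 1 either way. Its arguments: {"type":"object","properties":{"targets":{"type":"array"},"hand":{"type":"number"},"newtons":{"type":"number"}},"required":["targets"]}

```bash
ls; mkdir -p pics
python3 - <<'E'
from plant import status, imaging, r
import cv2
print(status.read_state(), r.tip_extent)
for n in ("top","side"):
    p,d=imaging.snapshot(n); cv2.imwrite(f"pics/{n}0.png",p[:,:,::-1]); 
    import numpy as np; np.save(f"pics/{n}0.npy",d)
    print(n,imaging.camera_model(n))
E
```

```text
pics
{'t': 0.0, 'joint_pos': array([-1.17201441e+00,  3.20279486e-01,  1.56566019e+00, -2.48231653e-05,
        1.25744210e+00, -1.99959062e-02]), 'qd': array([-1.64265158e-03, -1.38312905e-03, -6.57247415e-04, -1.03282417e-03,
       -6.68700765e-05,  1.71911026e-04]), 'joint_torque': array([ 1.50555024e-04, -4.15529001e+01, -2.34162694e+01,  6.92881827e-05,
        8.24163464e-03,  4.90984235e-06]), 'tool_pos': array([ 0.23364193, -0.52489887,  0.2494967 ]), 'orientation': array([ 1.9907969 ,  0.42492143, -1.99152975]), 'force': array([-0.15678552, -0.46185445, -0.26569419]), 'wrist_torque': array([-0.02367636, -0.00168241, -0.0379688 ]), 'gripper_width': 0.08545392520903179} 0.019
top {'fx': 502.06067201843285, 'fy': 502.06067201843285, 'cx': 316.233344703842, 'cy': 227.2932137108505, 'D': array([-0.01974089,  0.        ,  0.        ,  0.        ,  0.        ]), 'extrinsics': array([[ 0.02770161, -0.99958029,  0.00847763, -0.12203885],
       [-0.99757633, -0.02818561, -0.0636163 ,  0.58257206],
       [ 0.06382854, -0.00669481, -0.99793842,  1.1424091 ],
       [ 0.        ,  0.        ,  0.        ,  1.        ]])}
side {'fx': 455.199662001137, 'fy': 455.199662001137, 'cx': 315.85089505118515, 'cy': 242.49365515541362, 'D': array([-0.04471029,  0.        ,  0.        ,  0.        ,  0.        ]), 'extrinsics': array([[-0.91097818, -0.41244082,  0.00336404,  0.49957819],
       [-0.30308192,  0.66385533, -0.68369397,  0.2985512 ],
       [ 0.27975007, -0.62384987, -0.72976108,  0.84610801],
       [ 0.        ,  0.        ,  0.        ,  1.        ]])}
```

View pics/top0.png

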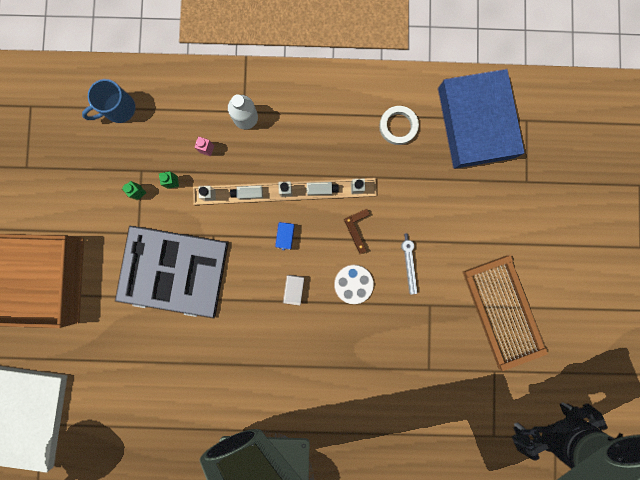

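The top view shows all four instruments: sharpener (285,235), block (294,290), L-square (358,230) and compass (409,262). The case is around (172,271). The lane runs (195,195)–(376,186), with tipped bottles near (247,192) and (320,188). Next, enlarged crops.

Run:
```python
import cv2
p=cv2.imread("pics/top0.png")
a=cv2.resize(p[170:325,105:240],None,fx=4,fy=4,interpolation=cv2.INTER_CUBIC)
b=cv2.resize(p[165:310,185:430],None,fx=3.2,fy=3.2,interpolation=cv2.INTER_CUBIC)
cv2.imwrite("pics/ca.png",cv2.resize(p[220:325,110:235],None,fx=5.5,fy=5.5,interpolation=cv2.INTER_CUBIC)); cv2.imwrite("pics/cb.png",b)
```

```text
(no output)
```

View pics/ca.png

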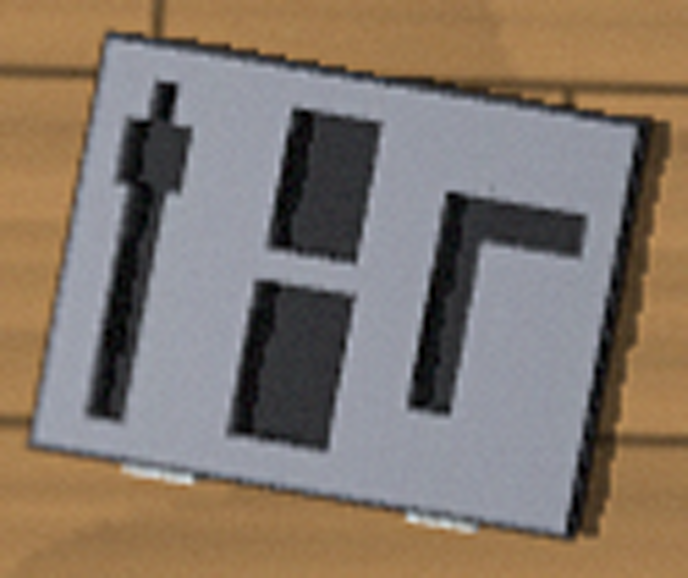

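View pics/cb.png

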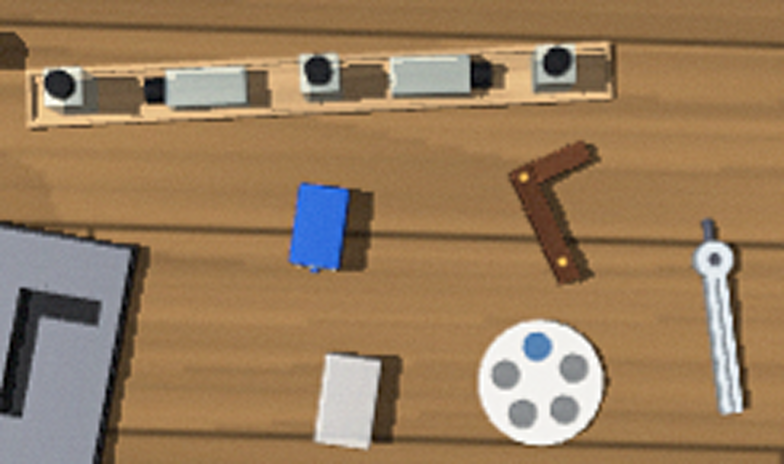

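Case corners in crop a: (107,33), (652,120), (570,537), (30,445). In crop b, the blue sharpener has corners (303,182), (349,188), (338,271), (290,262), and the white block has (329,353), (381,360), (368,448), (315,441). The square's corner is at (513,175), and the compass runs from (708,220) to (732,412). In the lane, the left bottle's cap points left and the right bottle's cap points right.

```bash
cat > h.py <<'E'
import numpy as np, cv2
from scipy.spatial.transform import Rotation as R
from plant import status, imaging, r
def px2w(m,uv,z):
    K=np.array([[m['fx'],0,m['cx']],[0,m['fy'],m['cy']],[0,0,1]]); E=m['extrinsics']
    n=cv2.undistortPoints(np.array(uv,float).reshape(-1,1,2),K,m['D'])[:,0]
    ray=np.c_[n,np.ones(len(n))]@E[:3,:3]; c=-E[:3,:3].T@E[:3,3]
    z=np.broadcast_to(z,(len(n),)); return c+ray*((z-c[2])/ray[:,2])[:,None]
def w2px(m,P):
    K=np.array([[m['fx'],0,m['cx']],[0,m['fy'],m['cy']],[0,0,1]]); E=m['extrinsics']
    return cv2.projectPoints(np.array(P,float).reshape(-1,3),cv2.Rodrigues(E[:3,:3])[0],E[:3,3],K,m['D'])[0][:,0]
def pose():
    s=status.read_state(); M=R.from_rotvec(s['orientation']).as_matrix()
    return s,s['tool_pos'],M
def yaw(M): return np.degrees(np.arctan2(M[1,1],M[0,1]))  # direction of jaw axis
def go(p,yawdeg=None):
    "print shift in tool axes (units of 25mm) for target; roll in units of 60deg"
    s,t,M=pose(); d=M.T@(np.array(p)-t)/0.025
    a=0 if yawdeg is None else (yaw(M)-yawdeg+90)%180-90   # tool x down: +roll lowers yaw
    print("t %.1f tcp %s yaw %.2f | units xyz %s roll %.3f (%.1fdeg) F %s w %.1f"%(s['t'],t.round(4),yaw(M),d.round(3),a/60,a,s['force'].round(1),1e3*s['gripper_width']))
E
python3 - <<'E'
from h import *
m=imaging.camera_model("top")
A=lambda q:np.array(q)/5.5+[110,220]-.4
B=lambda q:np.array(q)/3.2+[185,165]-.35
def show(n,P):print(n,(P*1e3).round(0)[:,:2].tolist())
show("case",px2w(m,A([(107,33),(648,120),(570,535),(30,445)]),.018))
show("sq seat corner..",px2w(m,A([(447,192),(587,213),(580,258),(480,243),(449,414),(408,408)]),.018))
show("sharp",px2w(m,B([(303,182),(349,188),(338,271),(290,262)]),.036))
show("block",px2w(m,B([(329,353),(381,360),(368,448),(315,441)]),.030))
show("square",px2w(m,B([(511,175),(587,142),(599,157),(580,279),(560,285)]),.022))
show("compass",px2w(m,B([(708,220),(714,260),(732,412)]),.018))
show("stand",px2w(m,B([(60,84),(318,71),(557,61)]),.080))
show("tipped",px2w(m,B([(146,92),(245,86),(392,77),(491,75)]),[.02,.034,.034,.02]))
show("lane",px2w(m,B([(29,74),(612,42),(612,98),(31,129)]),.011))
go((.4,-.12,.25),0)
print(pose()[2])
E
```

```text
case [[578.0, 328.0], [547.0, 98.0], [374.0, 124.0], [405.0, 351.0]]
sq seat corner.. [[515.0, 181.0], [508.0, 122.0], [489.0, 125.0], [494.0, 167.0], [422.0, 177.0], [424.0, 194.0]]
sharp [[595.0, -21.0], [592.0, -54.0], [533.0, -48.0], [538.0, -14.0]]
block [[474.0, -43.0], [471.0, -80.0], [408.0, -73.0], [412.0, -35.0]]
square [[606.0, -170.0], [631.0, -225.0], [621.0, -233.0], [532.0, -222.0], [527.0, -207.0]]
compass [[578.0, -314.0], [549.0, -319.0], [440.0, -334.0]]
stand [[655.0, 145.0], [669.0, -32.0], [681.0, -196.0]]
tipped [[659.0, 96.0], [663.0, 23.0], [673.0, -82.0], [678.0, -154.0]]
lane [[671.0, 183.0], [707.0, -243.0], [665.0, -243.0], [630.0, 180.0]]
t 0.1 tcp [ 0.2337 -0.5249  0.2496] yaw -66.01 | units xyz [ 3.0000e-03 -1.2093e+01 -1.2664e+01] roll -1.100 (-66.0deg) F [ 0.5  0.9 -1.7] w 85.3
[[-6.20541557e-04  4.06629162e-01 -9.13593093e-01]
 [ 1.45343174e-03 -9.13591937e-01 -4.06629634e-01]
 [-9.99998751e-01 -1.58017578e-03 -2.40859649e-05]]
```

Call:
{"op": "servo_tool", "data": {"targets": [[0,0,0,0.13],[0,0,0,0.13],[0,-0.49,-0.99,0],[0,-0.49,-0.99,0],[0,-0.49,-0.99,0]], "hand": 40, "newtons": 60}}

```text
t: 0.72
tool_pos: [0.3024, -0.4774, 0.2499]
orientation: [2.145, 0.158, -2.146]
force: [0.0, 0.5, -0.1]
gripper_width: 0.0401
```

Call:
{"op": "servo_tool", "data": {"targets": [[0,-0.49,-0.99,0],[0,-0.49,-0.99,0],[0,-0.49,-0.99,0],[0,-0.49,-0.99,0],[0,-0.49,-0.99,0]]}}

```text
t: 1.35
tool_pos: [0.4159, -0.3987, 0.2498]
orientation: [2.145, 0.158, -2.146]
force: [1.0, -0.5, -0.4]
gripper_width: 0.04
```

Call:
{"op": "servo_tool", "data": {"targets": [[0,-0.49,-0.99,0],[0,-0.49,-0.99,0],[0,-0.49,-0.99,0],[0,-0.49,-0.99,0],[0,-0.49,-0.99,0]]}}

```text
t: 1.98
tool_pos: [0.5294, -0.3201, 0.2498]
orientation: [2.145, 0.158, -2.147]
force: [-0.5, 0.3, -0.8]
gripper_width: 0.0403
```

Run:
```python
from h import *
m=imaging.camera_model("wrist"); p,d=imaging.snapshot("wrist"); cv2.imwrite("pics/w1.png",p[:,:,::-1]); np.save("pics/w1.npy",d)
go((.53,-.32,.25),-81.8); s,t,M=pose()
E=m['extrinsics'];c=-E[:3,:3].T@E[:3,3]; print(m['fx'],"cam in tool",M.T@(c-t),"opt axis in tool",M.T@E[2,:3], "img right in tool",M.T@E[0,:3])
print(w2px(m,[t+[0,0,-.23]]), np.percentile(d[d>0],[1,50,99]))
```

```text
t 2.0 tcp [ 0.5321 -0.3181  0.2496] yaw -81.50 | units xyz [-0.016  0.061  0.094] roll 0.005 (0.3deg) F [2.3 1.2 0.6] w 40.0
350.7223362119323 cam in tool [-0.12398218  0.00222825 -0.06866379] opt axis in tool [9.58632602e-01 7.81198161e-05 2.84646322e-01] img right in tool [-6.68539471e-04  9.99997822e-01  1.97706432e-03]
[[317.44395437 199.77993909]] [0.05669783 0.3554053  0.4681236 ]
```

View pics/w1.png

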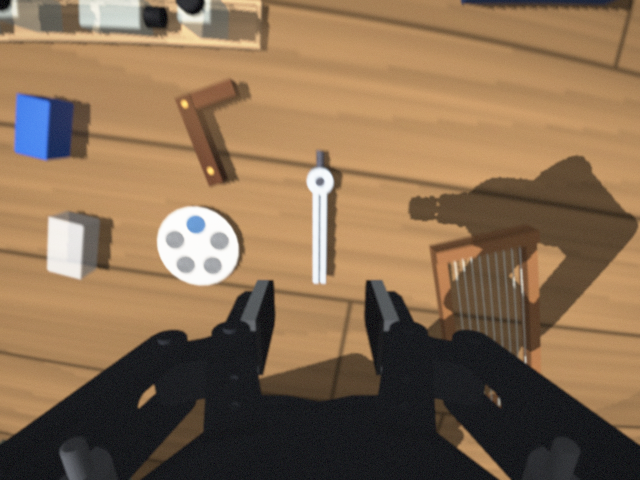

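The compass is aligned in the wrist view, from handle (320,150) to tail (320,284). I'll descend over it and fit its outline from depth.

Call:
{"op": "servo_tool", "data": {"targets": [[1,0.05,0.25,0],[1,0.05,0.25,0],[1,0,0.24,0],[1,0,0,0],[1,0,0,0]]}}

```text
t: 2.65
tool_pos: [0.5104, -0.326, 0.1242]
orientation: [2.145, 0.158, -2.146]
force: [-0.1, -0.8, -0.6]
gripper_width: 0.0398
```

```bash
cat >> h.py <<'E'
from scipy.optimize import minimize
rect=lambda a,b,c,d:np.array([(a,c),(b,c),(b,d),(a,d)])
def circ(x,y,rr): t=np.linspace(0,2*np.pi,40); return np.c_[x+rr*np.cos(t),y+rr*np.sin(t)]
SH={'sharpener':([rect(-29,29,-18,18)],36),'block':([rect(-32,32,-20,20)],30),
 'square':([np.array([(-45,-8),(29,-8),(29,-50),(45,-50),(45,8),(-45,8)])],22),
 'compass':([rect(-65,35,-7,7),circ(46,0,13)],22)}
def ortho(cam,name,z,c,half=110,res=0.5):
    "height and colour resampled on world plane z around c (mm), grid in world xy"
    m=imaging.camera_model(cam); p,d=imaging.snapshot(cam); cv2.imwrite(f"pics/{name}.png",p[:,:,::-1])
    n=int(2*half/res); g=np.arange(n)*res-half
    X,Y=np.meshgrid(c[0]+g,c[1]+g); P=np.c_[X.ravel(),Y.ravel(),np.full(X.size,z)]/1e3
    uv=w2px(m,P).astype(np.float32).reshape(n,n,2)
    D=cv2.remap(d,uv[...,0],uv[...,1],cv2.INTER_LINEAR); C=cv2.remap(p,uv[...,0],uv[...,1],cv2.INTER_LINEAR)
    E=m['extrinsics']; depth_plane=(P@E[2,:3]+E[2,3]).reshape(n,n)
    cz=(-E[:3,:3].T@E[:3,3])[2]; Z=(cz-(cz-z/1e3)*D/depth_plane)*1e3   # height seen along each ray
    return Z,C,c-half if np.isscalar(c) else np.array(c)-half,res
def fit(mask,org,res,polys,x0,yaw0,margin=0,win=12):
    M=mask.astype(np.float32); M=cv2.GaussianBlur(M,(0,0),1)
    K=np.ones((2*int(win/res)+1,)*2,np.uint8)
    def draw(q,dil=0):
        a=np.radians(q[2]);Rm=np.array([[np.cos(a),-np.sin(a)],[np.sin(a),np.cos(a)]])
        I=np.zeros(M.shape,np.uint8)
        for P in polys:
            w=(P@Rm.T+q[:2]-org)/res; cv2.fillPoly(I,[np.round(w*64).astype(np.int32)],255,cv2.LINE_AA,6)
        return I
    W=cv2.dilate(draw((*x0,yaw0)),K)>0
    def cost(q):
        I=cv2.GaussianBlur(draw(q).astype(np.float32)/255,(0,0),1); return ((I-M)[W]**2).sum()*res*res
    q=np.array([*x0,yaw0],float)
    for s in (6,2,.5):
        q=minimize(cost,q,method='Nelder-Mead',options=dict(initial_simplex=q+np.vstack([np.zeros(3),np.eye(3)*[s,s,s*1.5]]),xatol=.01,fatol=.05)).x
    return q,cost(q)
def grow(polys,m): # outline widened by m mm
    out=[]
    for P in polys:
        I=np.zeros((1600,1600),np.uint8); cv2.fillPoly(I,[np.int32(np.round(P*10+800))],255)
        k=int(round(m*20))+1; I=cv2.dilate(I,np.ones((k,k),np.uint8))
        c=max(cv2.findContours(I,cv2.RETR_EXTERNAL,cv2.CHAIN_APPROX_SIMPLE)[0],key=len)[:,0]; out.append((c-800)/10.)
    return out
E
cat > item.py <<'E'
import sys; from h import *
n,x,y,a=sys.argv[1],*map(float,sys.argv[2:5]); polys,h=SH[n]
go((x/1e3,y/1e3,.12),None)
Z,C,o,res=ortho("wrist","it_"+n,h,(x,y))
m=(abs(Z-h)<4)
if len(sys.argv)>5: cv2.imwrite("pics/dbg.png",np.hstack([C[:,:,::-1],np.dstack([m*255]*3).astype(np.uint8)]))
q,c=fit(m,o,res,polys,(x,y),a); print(n,"x y yaw",q.round(2),"mm2 misfit",round(c,1),"area",m.sum()*res*res, "z med",np.median(Z[m]))
E
python3 item.py compass 504 -325 8 d
```

```text
t 2.6 tcp [ 0.5104 -0.326   0.1242] yaw -81.61 | units xyz [ 0.169 -0.076  0.248] roll 0.000 (0.0deg) F [-0.1 -0.8 -0.6] w 39.8
compass x y yaw [ 505.04 -325.14    8.08] mm2 misfit 48.0 area 1990.75 z med 22.342893589668428
```

View pics/dbg.png

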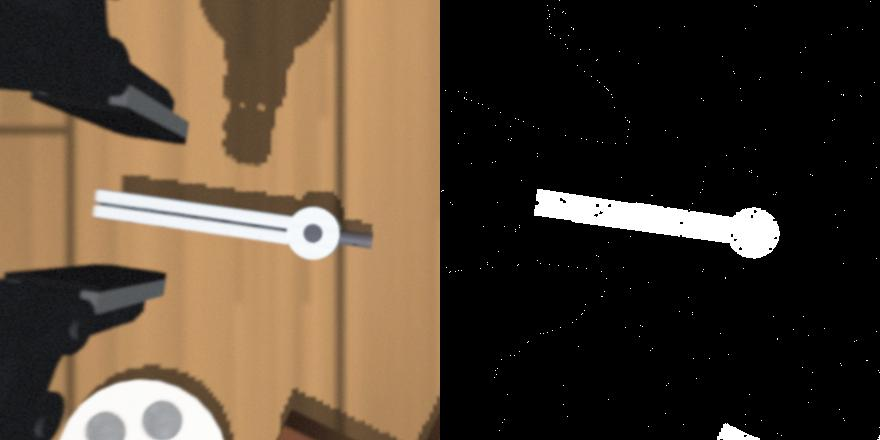

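Call:
{"op": "servo_tool", "data": {"targets": [[0.9,-0.06,0,0.005],[0.9,0,0,0],[0.9,0,0,0],[0.95,0,0,0],[0,0,0,0]]}}

```text
t: 3.32
tool_pos: [0.5095, -0.3239, 0.0327]
orientation: [2.146, 0.155, -2.153]
force: [-0.4, -0.4, 1.1]
gripper_width: 0.0398
```

Call:
{"op": "servo_tool", "data": {"targets": [[0,0,0,0],[0,0,0,0],[0,0,0,0],[0,0,0,0],[0,0,0,0]], "hand": 5}}

```text
t: 3.95
tool_pos: [0.5114, -0.3249, 0.0354]
orientation: [2.149, 0.15, -2.145]
force: [-0.7, 0.5, 5.7]
gripper_width: 0.0117
```

Call:
{"op": "servo_tool", "data": {"targets": [[-1,0,0,0],[-1,0,0,0],[-1,0,0,0],[-1,0,0,0],[-1,0,0,0]]}}

```text
t: 4.58
tool_pos: [0.5105, -0.3243, 0.1598]
orientation: [2.148, 0.152, -2.148]
force: [-0.1, 0.8, -1.3]
gripper_width: 0.0112
```

```bash
python3 -c "
from h import *
go((.47,.23,.16),-97.6);print(yaw(pose()[2]))"
```

```text
t 4.6 tcp [ 0.5105 -0.3243  0.1598] yaw -81.90 | units xyz [-7.000e-03 -2.218e+01 -1.521e+00] roll 0.262 (15.7deg) F [-0.1  0.8 -1.3] w 11.2
-81.89898570146194
```

Call:
{"op": "servo_tool", "data": {"targets": [[0,0,0,0.131],[0,0,0,0.131],[0,-0.965,0.176,0],[0,-0.965,0.176,0],[0,-0.965,0.176,0]]}}

```text
t: 5.2
tool_pos: [0.5069, -0.2487, 0.159]
orientation: [-2.153, 0.141, 2.154]
force: [0.7, -0.4, -1.3]
gripper_width: 0.0118
```

Call:
{"op": "servo_tool", "data": {"targets": [[0,-0.965,0.176,0],[0,-0.965,0.176,0],[0,-0.965,0.176,0],[0,-0.965,0.176,0],[0,-0.965,0.176,0]]}}

```text
t: 5.82
tool_pos: [0.5009, -0.1263, 0.1592]
orientation: [-2.154, 0.142, 2.153]
force: [-0.3, -0.7, -0.9]
gripper_width: 0.0116
```

Call:
{"op": "servo_tool", "data": {"targets": [[0,-0.965,0.176,0],[0,-0.965,0.176,0],[0,-0.965,0.176,0],[0,-0.965,0.176,0],[0,-0.965,0.176,0]]}}

```text
t: 6.45
tool_pos: [0.4948, -0.004, 0.1592]
orientation: [-2.154, 0.142, 2.153]
force: [0.4, -0.4, -0.6]
gripper_width: 0.0114
```

Call:
{"op": "servo_tool", "data": {"targets": [[0,-0.965,0.176,0],[0,-0.965,0.176,0],[0,-0.965,0.176,0],[0,-0.965,0.176,0],[0,-0.965,0.176,0]]}}

```text
t: 7.08
tool_pos: [0.4887, 0.1183, 0.1592]
orientation: [-2.154, 0.142, 2.153]
force: [0.0, -0.5, -1.0]
gripper_width: 0.0117
```

Call:
{"op": "servo_tool", "data": {"targets": [[0,-0.965,0.176,0],[0,-0.965,0.176,0],[0,-0.965,0.176,0],[0,-0.965,0.176,0],[0,-0.965,0.176,0]]}}

```text
t: 7.7
tool_pos: [0.4827, 0.2406, 0.1592]
orientation: [-2.153, 0.142, 2.154]
force: [0.0, -0.1, -1.1]
gripper_width: 0.0114
```

```bash
cat > seats.py <<'E'
import sys; from h import *
# fit all visible cutouts: seats.py cx cy caseyaw
a=-7.6; c0=np.array([476.,225.]); ar=np.radians(a); Rm=np.array([[np.cos(ar),-np.sin(ar)],[np.sin(ar),np.cos(ar)]])
G={'compass':(-4,86),'sharpener':(35,17),'block':(-36,17),'square':(0,-40)}
go((.482,.264,.075),-97.6)
Z,C,o,res=ortho("wrist","seats",18,c0,140)
m=(abs(Z-18)<3); m=cv2.medianBlur(m.astype(np.uint8),5)>0
cv2.imwrite("pics/dbg2.png",np.hstack([C[:,:,::-1],np.dstack([m*255]*3).astype(np.uint8)])[:, :])
for n in (sys.argv[1:] or G):
    x0=c0+Rm@np.array(G[n]); P=grow(SH[n][0],1.25)
    if n=='compass': P.append(rect(55,77.2,-5.2,5.2))
    q,c=fit(~m,o,res,P,x0,a,win=5); print(n,q.round(2),"misfit",round(c,1), "case frame", (Rm.T@(q[:2]-c0)).round(1))
E
python3 seats.py
```

```text
t 7.7 tcp [0.4827 0.2406 0.1592] yaw -97.52 | units xyz [ 3.366 -0.926  0.149] roll 0.001 (0.1deg) F [ 0.  -0.1 -1.1] w 11.4
compass [483.59 310.96  -7.86] misfit 197.2 case frame [-3.8 86.2]
sharpener [508.82 235.63 -11.97] misfit 671.7 case frame [31.1 14.9]
block [437.76 244.15  -7.8 ] misfit 872.5 case frame [-40.4  13.9]
square [469.75 178.18  -7.91] misfit 169.6 case frame [ -0.  -47.2]
```

View pics/dbg2.png

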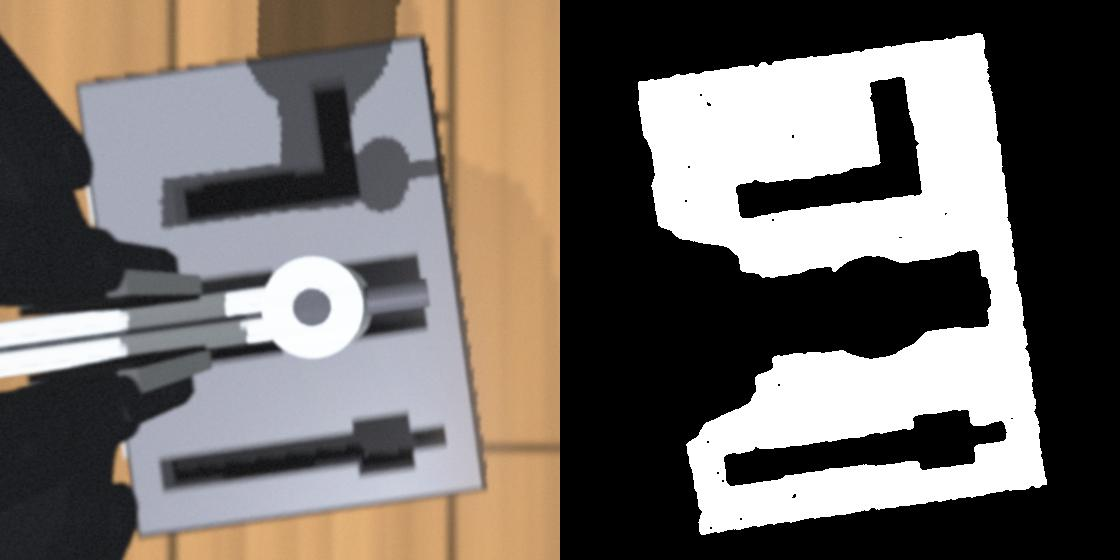

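Call:
{"op": "servo_tool", "data": {"targets": [[0.85,-0.46,0.07,0.006],[0.85,-0.46,0.07,0],[0.85,0,0,0],[0.8,0,0,0],[0,0,0,0]]}}

```text
t: 8.38
tool_pos: [0.4818, 0.262, 0.0741]
orientation: [-2.147, 0.151, 2.154]
force: [-0.4, 0.0, -0.4]
gripper_width: 0.0112
```

```bash
sed -i "s/P.append(rect(55,77.2,-5.2,5.2))/P=[rect(-66.25,40,-8.25,8.25),rect(31.75,60.25,-14.25,14.25),rect(55,77.25,-5.25,5.25)]/" seats.py
cat > held.py <<'E'
import sys; from h import *
n,x,y,a,h=sys.argv[1],*map(float,sys.argv[2:6]); polys,_=SH[n]
Z,C,o,res=ortho("wrist","hd_"+n,h,(x,y))
m=(abs(Z-h)<5)&(C.min(2)>(120 if n=='compass' else 0)); print("top z",np.median(Z[m]))
cv2.imwrite("pics/dbg3.png",np.hstack([C[:,:,::-1],np.dstack([m*255]*3).astype(np.uint8)]))
q,c=fit(m,o,res,polys,(x,y),a); print("held",q.round(2),c)
E
python3 seats.py compass square; python3 held.py compass 477 264.5 -7.9 63
```

```text
t 8.4 tcp [0.4818 0.262  0.0741] yaw -97.91 | units xyz [-0.035 -0.08   0.002] roll -0.005 (-0.3deg) F [-0.4  0.  -0.4] w 11.2
compass [481.69 311.19  -8.3 ] misfit 627.8 case frame [-5.8 86.2]
square [469.68 180.45  -7.97] misfit 389.7 case frame [ -0.4 -45. ]
top z 62.152240834626824
held [477.16 262.13  -8.1 ] 393.69025
```

View pics/dbg3.png

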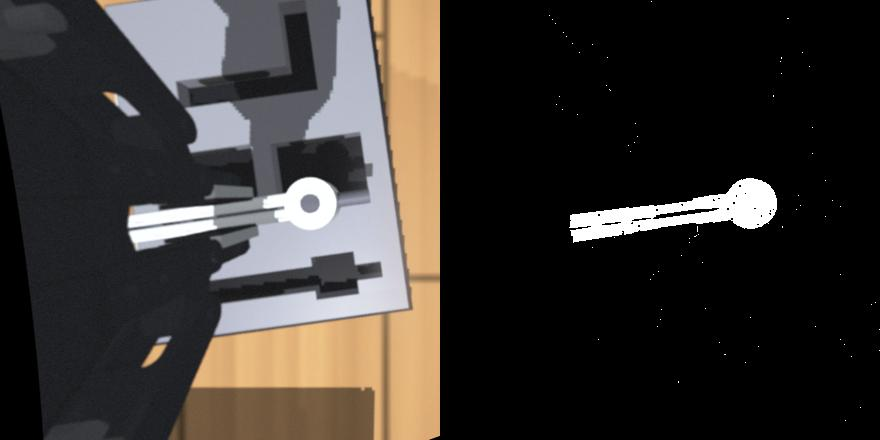

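The held compass sits 4.7 mm behind the TCP as planned, and its top is at z≈62. The arm hides the tail of the cutout, so I'll mask occluded pixels in the fit.

```bash
sed -i 's/win=12):/win=12,valid=None):/; s/^    W=cv2.dilate(draw.*/&\n    if valid is not None: W\&=cv2.erode(valid.astype(np.uint8),np.ones((7,7)))>0/' h.py
sed -i 's/win=5)/win=5,valid=cv2.medianBlur((Z<26).astype(np.uint8),5))/' seats.py
python3 seats.py compass square;python3 seats.py compass square
```

```text
t 8.5 tcp [0.4834 0.2625 0.0758] yaw -97.94 | units xyz [ 0.034 -0.05   0.065] roll -0.006 (-0.3deg) F [-0.2 -1.  -0.6] w 11.5
compass [482.23 311.31  -8.44] misfit 131.1 case frame [-5.2 86.4]
square [469.52 180.23  -7.74] misfit 183.8 case frame [ -0.5 -45.2]
t 8.5 tcp [0.4839 0.2626 0.0762] yaw -97.95 | units xyz [ 0.049 -0.044  0.081] roll -0.006 (-0.3deg) F [ 0.1  0.2 -1.2] w 11.6
compass [482.21 311.1   -8.1 ] misfit 132.3 case frame [-5.2 86.2]
square [469.89 179.96  -8.  ] misfit 167.9 case frame [ -0.1 -45.5]
```

```bash
python3 held.py compass 477 264.5 -7.9 63; python3 -c "
from h import *
go((.4817,.2641,.075),-98)"; python3 seats.py compass
python3 - <<'E'
import cv2; a=cv2.imread('pics/dbg2.png'); c=a[330:560,60:560]; d=a[330:560,620:1120]
import numpy as np
cv2.imwrite('pics/dbg4.png',cv2.resize(np.vstack([c,d]),None,fx=1.3,fy=1.3))
E
```

```text
top z 63.32354700203216
held [478.2  262.61  -8.04] 376.99033
t 8.6 tcp [0.4841 0.2625 0.0764] yaw -97.97 | units xyz [ 0.054 -0.049  0.104] roll 0.001 (0.0deg) F [-0.  -0.3 -0.5] w 11.5
t 8.6 tcp [0.4841 0.2625 0.0764] yaw -97.97 | units xyz [ 0.054 -0.046  0.092] roll -0.006 (-0.4deg) F [-0.  -0.3 -0.5] w 11.5
compass [482.23 311.1   -8.09] misfit 129.4 case frame [-5.2 86.2]
```

View pics/dbg4.png

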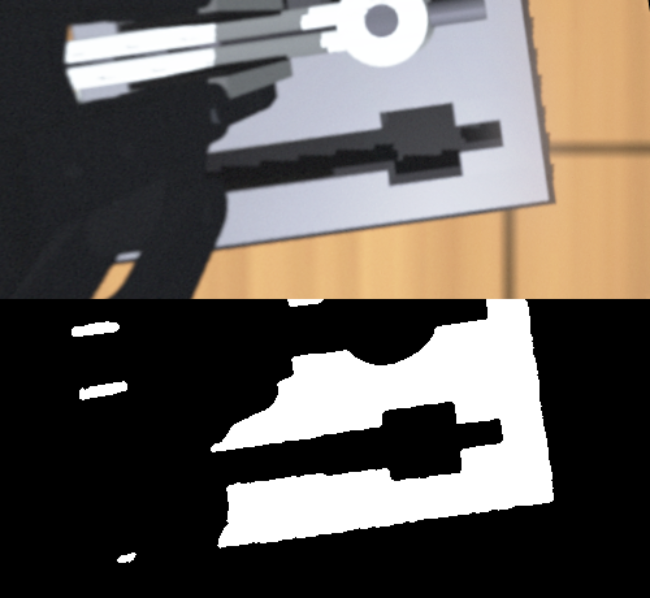

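Call:
{"op": "servo_tool", "data": {"targets": [[0,-0.972,0.056,0],[0,-0.972,0.056,0],[0.34,0,0,0],[0.34,0,0,0],[0,0,0,0]]}}

```text
t: 9.3
tool_pos: [0.4867, 0.3099, 0.0569]
orientation: [-2.147, 0.152, 2.153]
force: [-0.4, -0.5, -1.2]
gripper_width: 0.0111
```

Call:
{"op": "servo_tool", "data": {"targets": [[0,0,0,0],[0,0,0,0],[0,0,0,0],[0,0,0,0],[0,0,0,0]]}}

```text
t: 9.93
tool_pos: [0.4877, 0.3107, 0.0584]
orientation: [-2.149, 0.15, 2.149]
force: [0.6, 0.3, -0.5]
gripper_width: 0.0113
```

```bash
python3 held.py compass 482.2 311.1 -8.1 46
python3 - <<'E'
from h import *
go((.4819,.3111,.05),-98)
Z,C,o,res=ortho("wrist","z1",18,(520,306),50,.25)
cv2.imwrite("pics/z1o.png",cv2.rotate(cv2.resize(C[:,:,::-1],None,fx=1.5,fy=1.5),cv2.ROTATE_90_COUNTERCLOCKWISE))
E
```

```text
top z 45.319775355262685
held [482.07 310.59  -7.78] 388.83096
t 10.0 tcp [0.4877 0.3107 0.0583] yaw -97.99 | units xyz [0.334 0.015 0.233] roll 0.000 (0.0deg) F [ 0.2  0.6 -1. ] w 11.6
```

View pics/z1o.png

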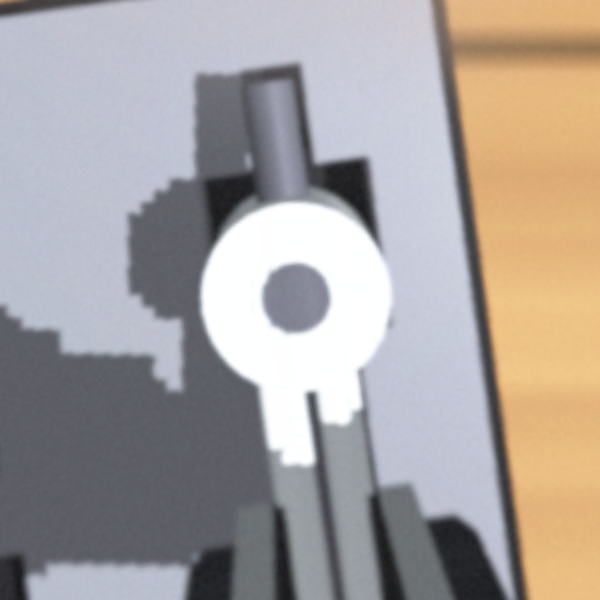

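Call:
{"op": "servo_tool", "data": {"targets": [[0.12,-0.016,0,0],[0.1,0,0,0],[0.08,0,0,0],[0.04,0,0,0],[0,0,0,0]]}}

```text
t: 10.65
tool_pos: [0.4878, 0.3111, 0.0499]
orientation: [-2.149, 0.15, 2.149]
force: [-0.8, 0.2, 0.5]
gripper_width: 0.0114
```

Call:
{"op": "servo_tool", "data": {"targets": [[0.08,0,0,0],[0.08,0,0,0],[0.08,0,0,0],[0.06,0,0,0],[0,0,0,0]]}}

```text
t: 11.28
tool_pos: [0.4882, 0.3112, 0.0428]
orientation: [-2.15, 0.149, 2.148]
force: [-0.3, -1.2, 4.2]
gripper_width: 0.0117
```

Call:
{"op": "servo_tool", "data": {"targets": [[0.06,0,0,0],[0.06,0,0,0],[0.06,0,0,0],[0,0,0,0],[0,0,0,0]]}}

```text
t: 11.9
tool_pos: [0.488, 0.3115, 0.0413]
orientation: [-2.151, 0.148, 2.147]
force: [-6.2, -2.6, 24.0]
gripper_width: 0.0115
```

Call:
{"op": "servo_tool", "data": {"targets": [[-0.08,0,0,0],[0,0,0,0],[0,0,0,0],[0,0,0,0],[0,0,0,0]], "hand": 32}}

```text
t: 12.52
tool_pos: [0.4877, 0.311, 0.0394]
orientation: [-2.149, 0.151, 2.15]
force: [0.8, -0.0, -0.1]
gripper_width: 0.0321
```

Call:
{"op": "servo_tool", "data": {"targets": [[-0.9,0,0,0],[-0.9,0,0.5,0],[-0.9,0,0.5,0],[-0.9,0,0.5,0],[-0.9,0,0.5,0]]}}

```text
t: 13.15
tool_pos: [0.4378, 0.318, 0.1529]
orientation: [-2.149, 0.15, 2.149]
force: [-0.1, -0.8, 0.8]
gripper_width: 0.0324
```

Call:
{"op": "servo_tool", "data": {"targets": [[-0.1,0,0,0],[0,0,0,0],[0,0,0,0],[0,0,0,0],[0,0,0,0]]}}

```text
t: 13.78
tool_pos: [0.4383, 0.3179, 0.1543]
orientation: [-2.149, 0.151, 2.15]
force: [0.2, 0.5, 0.0]
gripper_width: 0.0316
```

```bash
cat > seated.py <<'E'
import sys; from h import *
n,x,y,a=sys.argv[1],*map(float,sys.argv[2:5]); polys,h=SH[n]; h+=6
Z,C,o,res=ortho("wrist","sd_"+n,h,(x,y)); ar=np.radians(a)
m=abs(Z-h)<5; q,c=fit(m,o,res,polys,(x,y),a,win=4); print(n,q.round(2),c)
Rm=np.array([[np.cos(ar),-np.sin(ar)],[np.sin(ar),np.cos(ar)]])
pts={'compass':[(-58,4),(-58,-4),(0,4),(0,-4),(30,4),(46,9),(46,-9)],'square':[(-40,0),(0,0),(37,0),(37,-25),(37,-45)],
 'block':[(-26,-14),(-26,14),(26,-14),(26,14),(0,0)],'sharpener':[(-24,-13),(-24,13),(24,-13),(24,13),(0,0)]}[n]
def med(p):
    i=((Rm@np.array(p)+[x,y]-o)/res).astype(int); return np.round(np.median(Z[i[1]-4:i[1]+5,i[0]-4:i[0]+5]),1)
print("want",h,[(p,med(p)) for p in pts])
b=[(-75,30),(-75,-30),(70,30)] if n=='compass' else []
print("insert",[med(p) for p in b])
go((.5,0,.16),-80)
E
python3 seated.py compass 482.2 311.1 -8.0; python3 seats.py sharpener block square
```

```text
compass [481.24 311.55  -7.83] 32.72989
want 28 [((-58, 4), np.float64(28.4)), ((-58, -4), np.float64(28.5)), ((0, 4), np.float64(28.5)), ((0, -4), np.float64(28.4)), ((30, 4), np.float64(28.5)), ((46, 9), np.float64(28.5)), ((46, -9), np.float64(28.5))]
insert [np.float64(5.5), np.float64(18.1), np.float64(10.3)]
t 13.8 tcp [0.4383 0.3179 0.1544] yaw -97.99 | units xyz [-0.219 12.251 -4.214] roll -0.300 (-18.0deg) F [-0.2  0.5 -0.3] w 31.9
t 13.8 tcp [0.4383 0.3179 0.1544] yaw -97.99 | units xyz [ 3.176  1.892 -2.034] roll -0.007 (-0.4deg) F [-0.2  0.5 -0.3] w 31.9
sharpener [516.81 233.68  -7.  ] misfit 109.1 case frame [39.3 14. ]
block [442.72 244.07  -7.82] misfit 131.7 case frame [-35.5  14.5]
square [469.46 180.47  -8.04] misfit 192.3 case frame [ -0.6 -45. ]
```

Call:
{"op": "servo_tool", "data": {"targets": [[-0.2,0,0,-0.138],[0,0,0,-0.138],[0,0,0,-0.138],[0,0,0,-0.136],[0,0.99,0.175,0]], "hand": 40}}

```text
t: 14.5
tool_pos: [0.4447, 0.2945, 0.1598]
orientation: [1.979, 0.442, -1.978]
force: [0.5, -0.1, -0.2]
gripper_width: 0.0402
```

Call:
{"op": "servo_tool", "data": {"targets": [[0,0.99,0.175,0],[0,0.99,0.175,0],[0,0.99,0.175,0],[0,0.99,0.175,0],[0,0.99,0.175,0]]}}

```text
t: 15.12
tool_pos: [0.4775, 0.1716, 0.1598]
orientation: [1.98, 0.439, -1.98]
force: [-0.4, -0.6, 0.5]
gripper_width: 0.0401
```

Call:
{"op": "servo_tool", "data": {"targets": [[0,0.99,0.175,0],[0,0.99,0.175,0],[0,0.99,0.175,0],[0,0.99,0.175,0],[0,0.99,0.175,0]]}}

```text
t: 15.75
tool_pos: [0.5099, 0.0501, 0.1598]
orientation: [1.98, 0.439, -1.98]
force: [0.8, 0.7, 0.1]
gripper_width: 0.0398
```

Call:
{"op": "servo_tool", "data": {"targets": [[0,0.99,0.175,0],[0,0.99,0.175,0],[0,0.99,0.175,0],[0,0.99,0.175,0],[0,0.99,0.175,0]]}}

```text
t: 16.38
tool_pos: [0.5425, -0.0713, 0.1598]
orientation: [1.98, 0.439, -1.98]
force: [-0.1, 0.2, 0.7]
gripper_width: 0.04
```

Call:
{"op": "servo_tool", "data": {"targets": [[0,0.99,0.175,0],[0,0.99,0.175,0],[0,0.99,0.175,0],[0,0.99,0.175,0],[0,0.99,0.175,0]]}}

```text
t: 17.0
tool_pos: [0.5751, -0.193, 0.1598]
orientation: [1.98, 0.439, -1.98]
force: [-0.4, -0.4, 0.5]
gripper_width: 0.0402
```

Call:
{"op": "servo_tool", "data": {"targets": [[0.5,0,0,0],[0.5,0,0,0],[0,0,0,0],[0,0,0,0],[0,0,0,0]]}}

```text
t: 17.62
tool_pos: [0.575, -0.1915, 0.1353]
orientation: [1.98, 0.439, -1.978]
force: [0.2, -0.3, 0.1]
gripper_width: 0.0402
```

```bash
python3 item.py square 568.6 -196.3 25 d
```

```text
t 17.6 tcp [ 0.575  -0.1915  0.1353] yaw -64.95 | units xyz [0.613 0.064 0.314] roll 0.000 (0.0deg) F [ 0.2 -0.3  0.1] w 40.2
square x y yaw [ 572.77 -195.34   25.63] mm2 misfit 45.2 area 2230.25 z med 22.389837992452367
```

Call:
{"op": "servo_tool", "data": {"targets": [[0.82,0.1,-0.25,-0.009],[0.82,0,0,0],[0.82,0,0,0],[0.82,0,0,0],[0.81,0,0,0]]}}

```text
t: 18.3
tool_pos: [0.5813, -0.1912, 0.0305]
orientation: [1.973, 0.449, -1.975]
force: [0.6, -0.2, -0.5]
gripper_width: 0.0399
```

Call:
{"op": "servo_tool", "data": {"targets": [[0,0,0,0],[0,0,0,0],[0,0,0,0],[0,0,0,0],[0,0,0,0]], "hand": 8}}

```text
t: 18.92
tool_pos: [0.5817, -0.1915, 0.033]
orientation: [1.975, 0.447, -1.973]
force: [0.2, 0.1, -1.5]
gripper_width: 0.0136
```

Call:
{"op": "servo_tool", "data": {"targets": [[-1,0,0,0],[-1,0,0,0],[-1,0,0,0],[-1,0,0,0],[-1,0,0,0]]}}

```text
t: 19.55
tool_pos: [0.5813, -0.1914, 0.1586]
orientation: [1.974, 0.447, -1.974]
force: [0.3, -1.1, 0.8]
gripper_width: 0.0141
```

```bash
python3 -c "
from h import *
go((.48,.135,.16),-98)"
```

```text
t 19.6 tcp [ 0.5813 -0.1914  0.1586] yaw -64.44 | units xyz [ -0.059 -13.527  -1.976] roll 0.559 (33.6deg) F [ 0.3 -1.1  0.8] w 14.1
```

Call:
{"op": "servo_tool", "data": {"targets": [[0,0,0,0.14],[0,0,0,0.14],[0,0,0,0.14],[0,0,0,0.14],[0,-0.94,0.407,0]]}}

```text
t: 20.18
tool_pos: [0.5748, -0.1671, 0.1576]
orientation: [-2.149, 0.153, 2.147]
force: [-0.7, 0.9, -1.5]
gripper_width: 0.014
```

Call:
{"op": "servo_tool", "data": {"targets": [[0,-0.94,0.407,0],[0,-0.94,0.407,0],[0,-0.94,0.407,0],[0,-0.94,0.407,0],[0,-0.94,0.407,0]]}}

```text
t: 20.8
tool_pos: [0.5396, -0.0409, 0.1577]
orientation: [-2.15, 0.148, 2.15]
force: [-0.5, -0.0, 0.0]
gripper_width: 0.0142
```

Call:
{"op": "servo_tool", "data": {"targets": [[0,-0.94,0.407,0],[0,-0.94,0.407,0],[0,-0.94,0.407,0],[0,-0.94,0.407,0],[0,-0.94,0.407,0]]}}

```text
t: 21.42
tool_pos: [0.5053, 0.0822, 0.1577]
orientation: [-2.15, 0.148, 2.15]
force: [-0.4, 0.6, -0.7]
gripper_width: 0.0139
```

Call:
{"op": "servo_tool", "data": {"targets": [[0,-0.94,0.407,0],[0,-0.94,0.407,0],[0,-0.94,0.407,0],[0,-0.94,0.407,0],[0.8,0,0,0]]}}

```text
t: 22.05
tool_pos: [0.4789, 0.1818, 0.1388]
orientation: [-2.154, 0.144, 2.147]
force: [0.2, -0.6, -0.8]
gripper_width: 0.0139
```

Call:
{"op": "servo_tool", "data": {"targets": [[0.8,0,0,0],[0.8,0,0,0],[0.8,0,0,0],[0.8,0,0,0],[0,0,0,0]]}}

```text
t: 22.68
tool_pos: [0.4775, 0.1794, 0.0567]
orientation: [-2.147, 0.15, 2.154]
force: [0.8, 0.1, -0.3]
gripper_width: 0.0141
```

Call:
{"op": "servo_tool", "data": {"targets": [[0,0,0,0],[0,0,0,0],[0,0,0,0],[0,0,0,0],[0,0,0,0]]}}

```text
t: 23.3
tool_pos: [0.4798, 0.1789, 0.0577]
orientation: [-2.149, 0.151, 2.148]
force: [-0.7, -0.2, 0.4]
gripper_width: 0.0139
```

```bash
cat > hold2.py <<'E'
import sys; from h import *
n,x,y,a,b=sys.argv[1],*map(float,sys.argv[2:6]); polys,h=SH[n]; h+=b
go((x/1e3,y/1e3,.05),-98)
Z,C,o,res=ortho("wrist","z_"+n,h,(x,y)); m=abs(Z-h)<4; zt=np.median(Z[m])
dark=cv2.medianBlur((abs(Z-h)<4).astype(np.uint8),5)>0
q,c=fit(dark,o,res,polys,(x,y),a,win=5,valid=Z<h+8); print("held",q.round(2),round(c,1),"top",zt.round(1))
Z,C,o,res=ortho("wrist","z2",18,(x+25,y-10),60,.25)
cv2.imwrite("pics/zz.png",C[:,:,::-1])
E
python3 hold2.py square 469.6 180.2 -8 24
```

```text
t 23.3 tcp [0.4798 0.1789 0.0577] yaw -98.05 | units xyz [0.306 0.005 0.41 ] roll -0.001 (-0.1deg) F [-0.7 -0.2  0.4] w 13.9
held [470.65 179.06  -8.14] 29.2 top 48.7
```

View pics/zz.png

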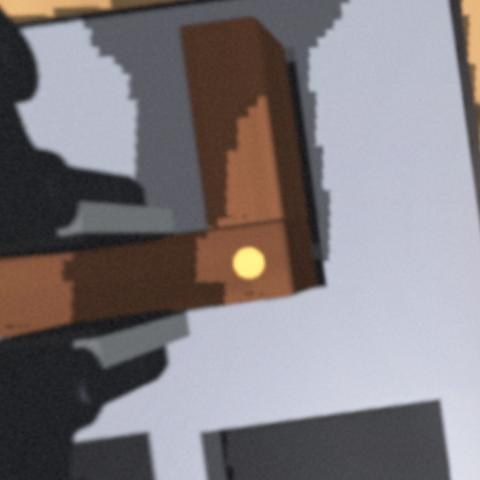

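Call:
{"op": "servo_tool", "data": {"targets": [[0.1,-0.025,0.028,0],[0.1,0,0,0],[0.1,0,0,0],[0.04,0,0,0],[0,0,0,0]]}}

```text
t: 24.02
tool_pos: [0.479, 0.1796, 0.0489]
orientation: [-2.148, 0.151, 2.149]
force: [-0.2, -0.7, -0.7]
gripper_width: 0.0138
```

Call:
{"op": "servo_tool", "data": {"targets": [[0.04,0,0,0],[0.04,0,0,0],[0,0,0,0],[0,0,0,0],[0,0,0,0]]}}

```text
t: 24.65
tool_pos: [0.4792, 0.1796, 0.0472]
orientation: [-2.149, 0.151, 2.148]
force: [-0.5, -2.3, 4.1]
gripper_width: 0.0141
```

Call:
{"op": "servo_tool", "data": {"targets": [[0.06,0,0,0],[0.06,0,0,0],[0.06,0,0,0],[0.06,0,0,0],[0,0,0,0]]}}

```text
t: 25.28
tool_pos: [0.479, 0.1791, 0.041]
orientation: [-2.149, 0.152, 2.15]
force: [-0.7, -5.0, 4.1]
gripper_width: 0.014
```

Call:
{"op": "servo_tool", "data": {"targets": [[0.06,0,0,0],[0.06,0,0,0],[0.03,0,0,0],[0,0,0,0],[0,0,0,0]]}}

```text
t: 25.9
tool_pos: [0.4789, 0.1791, 0.0375]
orientation: [-2.149, 0.152, 2.15]
force: [0.5, -5.1, 6.7]
gripper_width: 0.0141
```

Call:
{"op": "servo_tool", "data": {"targets": [[0.03,0,0,0],[0.03,0,0,0],[0,0,0,0],[0,0,0,0],[0,0,0,0]]}}

```text
t: 26.52
tool_pos: [0.4789, 0.1792, 0.0374]
orientation: [-2.15, 0.151, 2.149]
force: [-3.4, -6.3, 17.2]
gripper_width: 0.0141
```

Call:
{"op": "servo_tool", "data": {"targets": [[-0.06,0,0,0],[0,0,0,0],[0,0,0,0],[0,0,0,0],[0,0,0,0]], "hand": 34}}

```text
t: 27.15
tool_pos: [0.479, 0.1797, 0.0371]
orientation: [-2.148, 0.151, 2.149]
force: [0.2, -0.0, 0.9]
gripper_width: 0.0337
```

Call:
{"op": "servo_tool", "data": {"targets": [[-0.9,0,0,0],[-0.9,0,0.5,0],[-0.9,0,0.5,0],[-0.9,0,0.5,0],[-0.9,0,0.5,0]]}}

```text
t: 27.78
tool_pos: [0.429, 0.1867, 0.1504]
orientation: [-2.148, 0.151, 2.149]
force: [-1.0, 0.6, -0.8]
gripper_width: 0.034
```

Call:
{"op": "servo_tool", "data": {"targets": [[-0.2,0,0,0],[0,0,0,0],[0,0,0,0],[0,0,0,0],[0,0,0,0]]}}

```text
t: 28.4
tool_pos: [0.4296, 0.1865, 0.1543]
orientation: [-2.148, 0.152, 2.15]
force: [0.0, -0.3, 0.1]
gripper_width: 0.0339
```

```bash
python3 seated.py square 469.6 180.2 -8.0; python3 seats.py sharpener block; python3 -c "
from h import *
go((.442,-.058,.16),-98)"
```

```text
square [469.31 179.2   -7.95] 42.37213
want 28 [((-40, 0), np.float64(28.6)), ((0, 0), np.float64(28.5)), ((37, 0), np.float64(29.2)), ((37, -25), np.float64(28.5)), ((37, -45), np.float64(28.6))]
insert []
t 28.4 tcp [0.4295 0.1866 0.1544] yaw -98.05 | units xyz [-0.224  6.995 -3.836] roll -0.301 (-18.1deg) F [-0.   0.3  0.4] w 34.1
t 28.4 tcp [0.4295 0.1866 0.1544] yaw -98.05 | units xyz [ 3.172 -3.362 -1.646] roll -0.008 (-0.5deg) F [-0.   0.3  0.4] w 34.1
sharpener [516.99 232.5   -7.47] misfit 126.5 case frame [39.6 12.9]
block [442.35 242.77  -7.48] misfit 125.1 case frame [-35.7  13.2]
t 28.5 tcp [0.4296 0.1866 0.1545] yaw -98.05 | units xyz [-0.217  9.618 -1.862] roll -0.001 (-0.1deg) F [-0.2 -0.6 -0. ] w 33.9
```

```bash
sed -i 's/abs(Z-18)<3)/abs(Z-18.3)<1.3)/' seats.py; python3 seats.py sharpener block
```

```text
t 28.5 tcp [0.4296 0.1866 0.1545] yaw -98.05 | units xyz [ 3.179 -3.361 -1.643] roll -0.008 (-0.5deg) F [-0.2 -0.6 -0. ] w 33.9
sharpener [517.26 232.7   -7.91] misfit 34.2 case frame [39.9 13.1]
block [442.07 243.17  -8.01] misfit 21.3 case frame [-36.   13.5]
```

Call:
{"op": "servo_tool", "data": {"targets": [[-0.2,0.962,-0.186,0],[0,0.962,-0.186,0],[0,0.962,-0.186,0],[0,0.962,-0.186,0],[0,0.962,-0.186,0]], "hand": 60}}

```text
t: 29.18
tool_pos: [0.4358, 0.0636, 0.1599]
orientation: [-2.149, 0.151, 2.148]
force: [-1.2, -0.3, -1.0]
gripper_width: 0.0598
```

Call:
{"op": "servo_tool", "data": {"targets": [[0,0.962,-0.186,0],[0,0.962,-0.186,0],[0,0.962,-0.186,0],[0,0.962,-0.186,0],[0,0.962,-0.186,0]]}}

```text
t: 29.8
tool_pos: [0.442, -0.0588, 0.1598]
orientation: [-2.149, 0.151, 2.148]
force: [0.6, 0.3, -0.3]
gripper_width: 0.0601
```

Call:
{"op": "servo_tool", "data": {"targets": [[0.4,0,0,0],[0.4,0,0,0],[0,0,0,0],[0,0,0,0],[0,0,0,0]]}}

```text
t: 30.42
tool_pos: [0.4422, -0.0577, 0.14]
orientation: [-2.15, 0.151, 2.148]
force: [0.6, 0.5, 0.1]
gripper_width: 0.0599
```

```bash
python3 item.py block 442 -58 -7.3 d
```

```text
t 30.4 tcp [ 0.4422 -0.0577  0.14  ] yaw -98.01 | units xyz [0.802 0.014 0.006] roll 0.000 (0.0deg) F [0.6 0.5 0.1] w 59.9
block x y yaw [433.15 -21.58  -4.91] mm2 misfit 12.0 area 2579.5 z med 30.44300946209555
```

The block was knocked to (433,−22), and the fit there is clean. I'll follow it.

Call:
{"op": "servo_tool", "data": {"targets": [[0,0,0,-0.052],[0,-0.7,0.24,0],[0,-0.71,0.24,0],[0.5,0,0,0],[0.5,0,0,0]]}}

```text
t: 31.1
tool_pos: [0.4331, -0.0221, 0.1141]
orientation: [-2.178, 0.094, 2.177]
force: [0.5, 0.8, -0.4]
gripper_width: 0.0603
```

Call:
{"op": "servo_tool", "data": {"targets": [[0,0,0,0],[0,0,0,0],[0,0,0,0],[0,0,0,0],[0,0,0,0]]}}

```text
t: 31.72
tool_pos: [0.4331, -0.0219, 0.115]
orientation: [-2.178, 0.094, 2.177]
force: [-0.5, -1.0, -0.2]
gripper_width: 0.0602
```

```bash
python3 item.py block 433 -21.6 -4.9; python3 -c "
from h import *
go((.433,-.0216,.03),-94.9)"
```

```text
t 31.7 tcp [ 0.4331 -0.0219  0.115 ] yaw -94.93 | units xyz [-0.201 -0.01   0.006] roll 0.000 (0.0deg) F [-0.5 -1.  -0.2] w 60.2
block x y yaw [433.03 -21.63  -4.91] mm2 misfit 39.7 area 2595.75 z med 30.41158620276152
t 31.8 tcp [ 0.4331 -0.0219  0.1149] yaw -94.93 | units xyz [ 3.398 -0.01   0.005] roll -0.000 (-0.0deg) F [-0.1  0.2  0.6] w 59.7
```

Call:
{"op": "servo_tool", "data": {"targets": [[0.85,0,0,0],[0.85,0,0,0],[0.85,0,0,0],[0.85,0,0,0],[0,0,0,0]]}}

```text
t: 32.4
tool_pos: [0.432, -0.0217, 0.0289]
orientation: [-2.174, 0.094, 2.181]
force: [-0.3, -0.3, -0.2]
gripper_width: 0.0602
```

Call:
{"op": "servo_tool", "data": {"targets": [[0,0,0,0],[0,0,0,0],[0,0,0,0],[0,0,0,0],[0,0,0,0]], "hand": 30}}

```text
t: 33.02
tool_pos: [0.4339, -0.0219, 0.0308]
orientation: [-2.18, 0.094, 2.175]
force: [-0.8, 0.4, 6.5]
gripper_width: 0.0388
```

```bash
python3 -c "
from h import *
go((.433,-.0216,.03),-94.9)"
```

```text
t 33.0 tcp [ 0.4339 -0.0219  0.0308] yaw -94.93 | units xyz [ 0.032 -0.009  0.036] roll -0.000 (-0.0deg) F [-0.8  0.4  6.5] w 38.8
```

Call:
{"op": "servo_tool", "data": {"targets": [[-1,0,0,0],[-1,0,0,0],[-1,0,0,0.051],[-0.5,0,0,0],[0,0,0,0]]}}

```text
t: 33.65
tool_pos: [0.4333, -0.0219, 0.1178]
orientation: [-2.151, 0.149, 2.148]
force: [0.5, -0.3, -1.8]
gripper_width: 0.0387
```

```bash
python3 -c "
from h import *
go((.442,.2432,.054),-98)"
```

```text
t 33.6 tcp [ 0.4333 -0.0219  0.1178] yaw -97.94 | units xyz [  2.55  -10.549   1.125] roll 0.001 (0.1deg) F [ 0.5 -0.3 -1.8] w 38.7
```

Call:
{"op": "servo_tool", "data": {"targets": [[0,-0.959,0.099,0.001],[0,-0.959,0.099,0],[0,-0.959,0.099,0],[0,-0.959,0.099,0],[0,-0.959,0.099,0]]}}

```text
t: 34.28
tool_pos: [0.4367, 0.0992, 0.116]
orientation: [-2.147, 0.151, 2.152]
force: [-0.0, 0.0, -1.8]
gripper_width: 0.0383
```

Call:
{"op": "servo_tool", "data": {"targets": [[0,-0.959,0.099,0],[0,-0.959,0.099,0],[0,-0.959,0.099,0],[0,-0.959,0.099,0],[0,-0.959,0.099,0]]}}

```text
t: 34.9
tool_pos: [0.4413, 0.2195, 0.1158]
orientation: [-2.147, 0.152, 2.152]
force: [-0.5, 0.7, -0.2]
gripper_width: 0.0385
```

Call:
{"op": "servo_tool", "data": {"targets": [[0,-0.959,0.099,0],[0.63,0,0,0],[0.63,0,0,0],[0.63,0,0,0],[0.63,0,0,0]]}}

```text
t: 35.52
tool_pos: [0.4421, 0.2427, 0.0524]
orientation: [-2.147, 0.152, 2.152]
force: [-0.4, -0.2, -0.7]
gripper_width: 0.039
```

Call:
{"op": "servo_tool", "data": {"targets": [[0,0,0,0],[0,0,0,0],[0,0,0,0],[0,0,0,0],[0,0,0,0]]}}

```text
t: 36.15
tool_pos: [0.4431, 0.2431, 0.0546]
orientation: [-2.149, 0.151, 2.148]
force: [0.5, -0.6, -0.5]
gripper_width: 0.0382
```

```bash
python3 hold2.py block 442.0 243.2 -8 24;python3 seats.py sharpener block
```

```text
t 36.1 tcp [0.4431 0.2431 0.0546] yaw -98.05 | units xyz [0.184 0.004 0.044] roll -0.001 (-0.0deg) F [ 0.5 -0.6 -0.5] w 38.2
held [442.86 242.42  -8.39] 41.9 top 54.2
t 36.2 tcp [0.443  0.2431 0.0545] yaw -98.04 | units xyz [-0.821 -1.045 -1.428] roll -0.007 (-0.4deg) F [-0.3 -0.4 -0.8] w 38.9
sharpener [517.19 232.84  -7.68] misfit 24.3 case frame [39.8 13.2]
block [441.69 242.99  -8.01] misfit 1.4 case frame [-36.4  13.3]
```

View pics/zz.png

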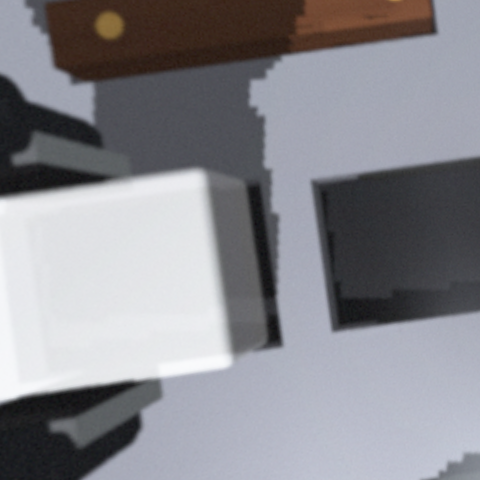

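The gap at the block's +x end reads about 2 mm after parallax, so the block is about 0.5 mm short in x. I'll nudge it and press in.

Call:
{"op": "servo_tool", "data": {"targets": [[0.1,0,-0.016,0],[0.1,0,0,0],[0.1,0,0,0],[0.1,0,0,0],[0,0,0,0]]}}

```text
t: 36.92
tool_pos: [0.4438, 0.2435, 0.0445]
orientation: [-2.149, 0.15, 2.147]
force: [0.4, 1.9, 1.0]
gripper_width: 0.0388
```

Call:
{"op": "servo_tool", "data": {"targets": [[0.06,0,0,0],[0,0,0,0],[0,0,0,0],[0,0,0,0],[0,0,0,0]]}}

```text
t: 37.55
tool_pos: [0.4439, 0.2434, 0.0432]
orientation: [-2.15, 0.15, 2.147]
force: [0.1, 2.4, 5.4]
gripper_width: 0.0386
```

Bottom at about 12.4, so the block is inside its cutout. Pressing on.

Call:
{"op": "servo_tool", "data": {"targets": [[0.06,0,0,0],[0.06,0,0,0],[0.06,0,0,0],[0.04,0,0,0],[0,0,0,0]]}}

```text
t: 38.17
tool_pos: [0.4437, 0.2433, 0.0371]
orientation: [-2.149, 0.151, 2.148]
force: [2.4, 4.0, 0.1]
gripper_width: 0.0385
```

Call:
{"op": "servo_tool", "data": {"targets": [[0.04,0,0,0],[0.04,0,0,0],[0,0,0,0],[0,0,0,0],[0,0,0,0]]}}

```text
t: 38.8
tool_pos: [0.4438, 0.2433, 0.0368]
orientation: [-2.15, 0.15, 2.147]
force: [-1.7, 2.7, 14.9]
gripper_width: 0.0387
```

Call:
{"op": "servo_tool", "data": {"targets": [[-0.06,0,0,0],[0,0,0,0],[0,0,0,0],[0,0,0,0],[0,0,0,0]], "hand": 56}}

```text
t: 39.42
tool_pos: [0.4432, 0.2429, 0.0366]
orientation: [-2.148, 0.152, 2.149]
force: [0.3, 0.8, -0.5]
gripper_width: 0.0559
```

Call:
{"op": "servo_tool", "data": {"targets": [[-0.9,0,0,0],[-0.9,0,0,0],[-0.9,0,0,0],[-0.9,0,0,0],[-0.9,0,0,0]]}}

```text
t: 40.05
tool_pos: [0.4431, 0.2429, 0.1499]
orientation: [-2.149, 0.151, 2.149]
force: [0.8, 0.1, -0.3]
gripper_width: 0.056
```

Call:
{"op": "servo_tool", "data": {"targets": [[-0.2,0,0,0],[0,0,0,0],[0,0,0,0],[0,0,0,0],[0,0,0,0]]}}

```text
t: 40.67
tool_pos: [0.4431, 0.243, 0.1538]
orientation: [-2.148, 0.152, 2.15]
force: [0.5, -0.3, 0.6]
gripper_width: 0.0561
```

```bash
python3 seated.py block 442 243.2 -8.0; python3 seats.py sharpener; python3 -c "
from h import *
go((.5645,-.034,.14),-97)"
```

```text
block [443.02 243.03  -7.89] 40.784134
want 36 [((-26, -14), np.float64(36.5)), ((-26, 14), np.float64(36.5)), ((26, -14), np.float64(36.5)), ((26, 14), np.float64(36.7)), ((0, 0), np.float64(36.7))]
insert []
t 40.7 tcp [0.4432 0.243  0.1539] yaw -98.04 | units xyz [-0.241  9.307 -3.609] roll -0.301 (-18.0deg) F [-0.3 -0.4  0.2] w 56.1
t 40.7 tcp [0.4432 0.243  0.1539] yaw -98.04 | units xyz [ 3.155 -1.05  -1.421] roll -0.007 (-0.4deg) F [-0.3 -0.4  0.2] w 56.1
sharpener [517.13 232.78  -8.26] misfit 17.3 case frame [39.7 13.2]
t 40.8 tcp [0.4433 0.243  0.154 ] yaw -98.05 | units xyz [ 0.563 10.292 -6.351] roll -0.017 (-1.0deg) F [ 0.5  0.3 -0.6] w 55.9
```

Call:
{"op": "servo_tool", "data": {"targets": [[0,0.936,-0.577,-0.017],[0,0.936,-0.577,0],[0,0.936,-0.577,0],[0,0.936,-0.577,0],[0,0.936,-0.577,0]]}}

```text
t: 41.4
tool_pos: [0.5005, 0.1171, 0.1543]
orientation: [-2.158, 0.132, 2.158]
force: [-0.1, 0.4, 0.7]
gripper_width: 0.0561
```

Call:
{"op": "servo_tool", "data": {"targets": [[0,0.936,-0.577,0],[0,0.936,-0.577,0],[0,0.936,-0.577,0],[0,0.936,-0.577,0],[0,0.936,-0.577,0]]}}

```text
t: 42.02
tool_pos: [0.5578, -0.0079, 0.1542]
orientation: [-2.158, 0.133, 2.158]
force: [0.3, 1.1, 0.2]
gripper_width: 0.0561
```

Call:
{"op": "servo_tool", "data": {"targets": [[0.56,0.936,-0.577,0],[0,0,0,0],[0,0,0,0],[0,0,0,0],[0,0,0,0]]}}

```text
t: 42.65
tool_pos: [0.5688, -0.0313, 0.1407]
orientation: [-2.159, 0.131, 2.158]
force: [0.2, 0.4, 0.0]
gripper_width: 0.0562
```

```bash
python3 item.py sharpener 564.5 -34 -7 d; python3 -c "
from h import *
go((.5645,-.034,.035),-97)"
```

```text
t 42.6 tcp [ 0.5688 -0.0313  0.1407] yaw -96.97 | units xyz [0.829 0.127 0.16 ] roll 0.000 (0.0deg) F [0.2 0.4 0. ] w 56.2
sharpener x y yaw [566.57 -33.52  -6.4 ] mm2 misfit 44.7 area 4023.25 z med 35.37322336657211
t 42.7 tcp [ 0.5689 -0.0314  0.1407] yaw -96.98 | units xyz [4.226 0.123 0.163] roll 0.000 (0.0deg) F [ 0.4 -0.6 -0.2] w 56.0
```

Call:
{"op": "servo_tool", "data": {"targets": [[0.8,0.09,0.083,-0.01],[0.85,0,0,0],[0.85,0,0,0],[0.85,0,0,0],[0.85,0,0,0]]}}

```text
t: 43.32
tool_pos: [0.5667, -0.0337, 0.0349]
orientation: [-2.165, 0.121, 2.163]
force: [0.4, 0.4, 0.6]
gripper_width: 0.0565
```

Call:
{"op": "servo_tool", "data": {"targets": [[0,0,0,0],[0,0,0,0],[0,0,0,0],[0,0,0,0],[0,0,0,0]], "hand": 26}}

```text
t: 43.95
tool_pos: [0.5667, -0.034, 0.0357]
orientation: [-2.164, 0.122, 2.163]
force: [0.2, -0.7, -2.0]
gripper_width: 0.0348
```

Call:
{"op": "servo_tool", "data": {"targets": [[-1,0,0,0.026],[-1,0,0,0],[-1,0,0,0],[-0.5,0,0,0],[0,0,0,0]]}}

```text
t: 44.58
tool_pos: [0.5669, -0.034, 0.1234]
orientation: [-2.151, 0.15, 2.147]
force: [1.1, -0.8, -0.4]
gripper_width: 0.0347
```

```bash
python3 -c "
from h import *
go((.5171,.2328,.06),-98)"
```

```text
t 44.6 tcp [ 0.5669 -0.034   0.1234] yaw -97.99 | units xyz [  2.532 -10.293   3.461] roll 0.000 (0.0deg) F [ 1.1 -0.8 -0.4] w 34.7
```

Call:
{"op": "servo_tool", "data": {"targets": [[0,-0.936,0.315,0],[0,-0.936,0.315,0],[0,-0.936,0.315,0],[0,-0.936,0.315,0],[0,-0.936,0.315,0]]}}

```text
t: 45.2
tool_pos: [0.5429, 0.088, 0.1214]
orientation: [-2.147, 0.151, 2.152]
force: [-0.6, -0.0, -1.7]
gripper_width: 0.0344
```

Call:
{"op": "servo_tool", "data": {"targets": [[0,-0.936,0.315,0],[0,-0.936,0.315,0],[0,-0.936,0.315,0],[0,-0.936,0.315,0],[0,-0.936,0.315,0]]}}

```text
t: 45.82
tool_pos: [0.5202, 0.2092, 0.1213]
orientation: [-2.147, 0.151, 2.152]
force: [0.5, -0.9, -1.4]
gripper_width: 0.0346
```

Call:
{"op": "servo_tool", "data": {"targets": [[0,-0.936,0.315,0],[0.3,0,0,0],[0.3,0,0,0],[0,0,0,0],[0,0,0,0]]}}

```text
t: 46.45
tool_pos: [0.5167, 0.2323, 0.1076]
orientation: [-2.149, 0.151, 2.149]
force: [0.5, -1.0, -0.4]
gripper_width: 0.035
```

```bash
python3 -c "
from h import *
go((.5171,.2328,.06),-98)"; python3 seats.py sharpener
```

```text
t 46.5 tcp [0.5167 0.2323 0.1076] yaw -98.04 | units xyz [ 1.905 -0.024 -0.013] roll -0.001 (-0.0deg) F [ 0.5 -1.  -0.4] w 35.0
t 46.5 tcp [0.5167 0.2323 0.1076] yaw -98.04 | units xyz [ 1.305 -1.064  1.552] roll -0.007 (-0.4deg) F [ 0.5 -1.  -0.4] w 35.0
sharpener [516.97 232.63  -7.92] misfit 2.8 case frame [39.6 13. ]
```

Call:
{"op": "servo_tool", "data": {"targets": [[0.5,-0.022,-0.025,0],[0.5,0,0,0],[0.5,0,0,0],[0.3,0,0,0],[0.1,0,0,0]]}}

```text
t: 47.12
tool_pos: [0.5169, 0.2333, 0.0595]
orientation: [-2.148, 0.151, 2.151]
force: [0.0, -0.2, -0.8]
gripper_width: 0.0348
```

Call:
{"op": "servo_tool", "data": {"targets": [[0,0,0,0],[0,0,0,0],[0.1,0,0,0],[0.1,0,0,0],[0,0,0,0]]}}

```text
t: 47.75
tool_pos: [0.5171, 0.2333, 0.0551]
orientation: [-2.149, 0.15, 2.15]
force: [-0.1, 0.4, -0.4]
gripper_width: 0.0347
```

Call:
{"op": "servo_tool", "data": {"targets": [[0.1,0,0,0],[0.06,0,0,0],[0.06,0,0,0],[0,0,0,0],[0,0,0,0]]}}

```text
t: 48.38
tool_pos: [0.5173, 0.2335, 0.0498]
orientation: [-2.149, 0.15, 2.149]
force: [0.5, 0.1, 0.0]
gripper_width: 0.0349
```

Call:
{"op": "servo_tool", "data": {"targets": [[0.06,0,0,0],[0.06,0,0,0],[0.06,0,0,0],[0.06,0,0,0],[0,0,0,0]]}}

```text
t: 49.0
tool_pos: [0.5177, 0.2335, 0.044]
orientation: [-2.15, 0.149, 2.148]
force: [0.4, 0.0, 3.5]
gripper_width: 0.0349
```

Call:
{"op": "servo_tool", "data": {"targets": [[0.06,0,0,0],[0.06,0,0,0],[0.03,0,0,0],[0,0,0,0],[0,0,0,0]]}}

```text
t: 49.62
tool_pos: [0.5177, 0.2335, 0.0409]
orientation: [-2.15, 0.15, 2.148]
force: [0.7, 0.6, 9.7]
gripper_width: 0.0344
```

Call:
{"op": "servo_tool", "data": {"targets": [[0.05,0,0,0],[0,0,0,0],[0,0,0,0],[0,0,0,0],[0,0,0,0]]}}

```text
t: 50.25
tool_pos: [0.5177, 0.2335, 0.0408]
orientation: [-2.151, 0.149, 2.147]
force: [-2.4, -1.3, 18.3]
gripper_width: 0.0345
```

Call:
{"op": "servo_tool", "data": {"targets": [[-0.1,0,0,0],[0,0,0,0],[0,0,0,0],[0,0,0,0],[0,0,0,0]], "hand": 52}}

```text
t: 50.88
tool_pos: [0.5171, 0.2333, 0.041]
orientation: [-2.149, 0.15, 2.15]
force: [-0.4, -0.1, 0.4]
gripper_width: 0.0519
```

Call:
{"op": "servo_tool", "data": {"targets": [[-1,0,0,0],[-1,0,0,0],[-1,0,0,0],[-1,0,0,0],[-0.8,0,0,0]]}}

```text
t: 51.5
tool_pos: [0.5173, 0.2334, 0.1623]
orientation: [-2.15, 0.15, 2.148]
force: [0.4, -0.0, -0.0]
gripper_width: 0.0524
```

Call:
{"op": "servo_tool", "data": {"targets": [[0,0,0,0],[0,0,0,0],[0,0,0,0],[0,0,0,0],[0,0,0,0]]}}

```text
t: 52.12
tool_pos: [0.5171, 0.2334, 0.1609]
orientation: [-2.149, 0.15, 2.15]
force: [-0.3, 0.4, -1.2]
gripper_width: 0.0522
```

```bash
for a in "sharpener 517.2 232.8" "block 443 243" "square 469.3 179.2" "compass 481.5 311.5"; do python3 seated.py $a -8.0|grep -v insert; done
```

```text
sharpener [518.32 232.53  -7.74] 43.778854
want 42 [((-24, -13), np.float64(42.4)), ((-24, 13), np.float64(42.6)), ((24, -13), np.float64(42.8)), ((24, 13), np.float64(42.6)), ((0, 0), np.float64(42.5))]
t 52.2 tcp [0.5172 0.2334 0.161 ] yaw -97.98 | units xyz [ 0.042  9.339 -0.617] roll -0.300 (-18.0deg) F [ 0.5 -0.2 -0.2] w 51.9
block [443.91 243.    -7.38] 36.688156
want 36 [((-26, -14), np.float64(36.5)), ((-26, 14), np.float64(36.7)), ((26, -14), np.float64(36.5)), ((26, 14), np.float64(36.7)), ((0, 0), np.float64(36.8))]
t 52.2 tcp [0.5172 0.2334 0.1611] yaw -97.99 | units xyz [ 0.045  9.34  -0.615] roll -0.300 (-18.0deg) F [-0.3  0.3  0.7] w 52.2
square [470.27 179.42  -7.78] 616.95593
want 28 [((-40, 0), np.float64(173.6)), ((0, 0), np.float64(28.8)), ((37, 0), np.float64(29.3)), ((37, -25), np.float64(28.7)), ((37, -45), np.float64(28.6))]
t 52.3 tcp [0.5172 0.2334 0.1612] yaw -97.99 | units xyz [ 0.048  9.341 -0.615] roll -0.300 (-18.0deg) F [ 0.8 -0.5  1. ] w 52.4
compass [482.6  311.14  -8.57] 796.43176
want 28 [((-58, 4), np.float64(197.7)), ((-58, -4), np.float64(183.6)), ((0, 4), np.float64(28.7)), ((0, -4), np.float64(28.6)), ((30, 4), np.float64(28.5)), ((46, 9), np.float64(28.5)), ((46, -9), np.float64(28.3))]
t 52.3 tcp [0.5172 0.2334 0.1613] yaw -97.98 | units xyz [ 0.051  9.341 -0.614] roll -0.300 (-18.0deg) F [-1.1 -0.3 -0.4] w 52.4
```

All four instruments now read seated and level: tops +0.5 mm over nominal, the same sensor bias seen on the table. On to the bottles.

Call:
{"op": "servo_tool", "data": {"targets": [[0,0,0,-0.172],[0,0,0,-0.172],[0,0,0,-0.172],[0,0,0,-0.172],[0,0,0,-0.172]], "hand": 40}}

```text
t: 52.95
tool_pos: [0.5173, 0.2334, 0.1613]
orientation: [1.772, 0.715, -1.772]
force: [-0.0, -0.5, 0.7]
gripper_width: 0.0398
```

Call:
{"op": "servo_tool", "data": {"targets": [[0,0,0,-0.172],[0,0,0,-0.172],[0,0,0,-0.172],[0,0,0,-0.172],[0,0,0,-0.167]]}}

```text
t: 53.58
tool_pos: [0.5172, 0.2334, 0.1613]
orientation: [1.141, 1.251, -1.141]
force: [-0.2, -0.1, 0.3]
gripper_width: 0.0401
```

Call:
{"op": "servo_tool", "data": {"targets": [[0,0.872,0.99,0],[0,0.872,0.99,0],[0,0.872,0.99,0],[0,0.872,0.99,0],[0,0.872,0.99,0]]}}

```text
t: 54.2
tool_pos: [0.6372, 0.1187, 0.1613]
orientation: [1.146, 1.248, -1.146]
force: [0.4, 0.1, 0.4]
gripper_width: 0.0396
```

Call:
{"op": "servo_tool", "data": {"targets": [[0,0.87,0.99,0],[0,0,0,0],[0,0,0,0],[0,0,0,0],[0,0,0,0]]}}

```text
t: 54.82
tool_pos: [0.6597, 0.0974, 0.1615]
orientation: [1.145, 1.249, -1.145]
force: [0.3, 0.1, 0.7]
gripper_width: 0.0401
```

Run:
```python
from h import *
go((.66,.096,.16),4.9)
Z,C,o,res=ortho("wrist","b1",27,(660,60),120,.5)
v=np.dstack([np.uint8(np.clip(Z*3,0,255))]*3)
cv2.imwrite("pics/b1o.png",np.hstack([C[:,:,::-1],v]))
np.savez("b1.npz",Z=Z,o=o)
```

```text
t 54.8 tcp [0.6597 0.0974 0.1615] yaw 4.97 | units xyz [0.061 0.006 0.055] roll 0.001 (0.1deg) F [0.3 0.1 0.7] w 40.1
```

View pics/b1o.png

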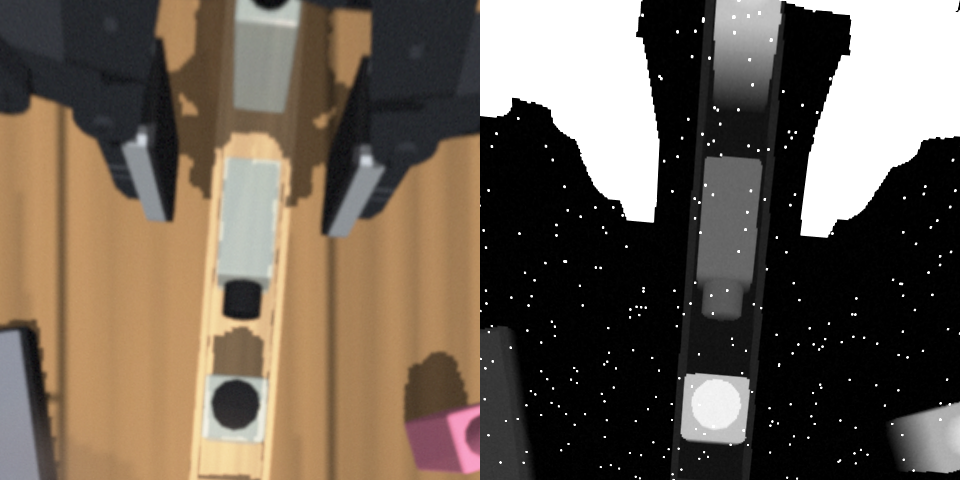

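The tipped bottle's body spans rows 158–283 with its cap to row 320. In the ortho frame rows are +y, so the cap points at stander_1 (row 405).

```bash
cat > tip.py <<'E'
import sys; from h import *
x,y,a,s=map(float,sys.argv[1:5])   # body-centre guess, body axis yaw (deg), s=+1
Z,C,o,res=ortho("wrist","b",34,(x,y),120,.5)
m=cv2.medianBlur((abs(Z-34.3)<3).astype(np.uint8),5)>0
q,c=fit(m,o,res,[rect(-29,29,-14,14)],(x,y),a,valid=Z<90); d=np.array([np.cos(np.radians(q[2])),np.sin(np.radians(q[2]))])
print("body",q.round(2),round(c,1),"foot end",(q[:2]-29*d).round(1),"shoulder",(q[:2]+29*d).round(1),"cap end",(q[:2]+45*d).round(1))
E
python3 tip.py 661 54 95 1; python3 -c "
from h import *
go((.6595,.100,.0315),5)"
```

```text
body [664.08  52.24  94.42] 38.6 foot end [666.3  23.3] shoulder [661.8  81.2] cap end [660.6  97.1]
t 54.9 tcp [0.6599 0.0971 0.1615] yaw 4.96 | units xyz [ 5.2   -0.009 -0.116] roll -0.001 (-0.0deg) F [ 0.3 -0.4  0.1] w 39.7
```

Call:
{"op": "servo_tool", "data": {"targets": [[0.9,0.03,-0.12,0.009],[0.9,0,0,0],[0.9,0,0,0],[0.9,0,0,0],[0.9,0,0,0]], "hand": 36, "newtons": 20}}

```text
t: 55.55
tool_pos: [0.6607, 0.0999, 0.0483]
orientation: [1.153, 1.244, -1.152]
force: [1.8, -0.3, 0.4]
gripper_width: 0.0358
```

Call:
{"op": "servo_tool", "data": {"targets": [[0.35,0,0,0],[0.35,0,0,0],[0,0,0,0],[0,0,0,0],[0,0,0,0]]}}

```text
t: 56.18
tool_pos: [0.6612, 0.0997, 0.0321]
orientation: [1.154, 1.243, -1.152]
force: [-0.1, 0.2, -1.4]
gripper_width: 0.0359
```

Call:
{"op": "servo_tool", "data": {"targets": [[0,0,0,0],[0,0,0,0],[0,0,0,0],[0,0,0,0],[0,0,0,0]], "hand": 12}}

```text
t: 56.8
tool_pos: [0.6609, 0.0999, 0.0316]
orientation: [1.153, 1.244, -1.152]
force: [0.6, 0.8, 3.8]
gripper_width: 0.0187
```

Call:
{"op": "servo_tool", "data": {"targets": [[-0.2,0,0,0],[-0.2,0,0,0],[-0.2,0,0.05,0],[-0.2,0,0.05,0],[0,0,0,0]]}}

```text
t: 57.42
tool_pos: [0.6612, 0.0971, 0.0519]
orientation: [1.153, 1.243, -1.152]
force: [-0.6, 0.5, -1.2]
gripper_width: 0.0183
```

```bash
cat > side.py <<'E'
from h import *
# profile of heights of held/tipped bottle along lane as seen from wrist, plus side crop
import sys
m=imaging.camera_model("side"); p,d=imaging.snapshot("side")
x0,y0=map(float,sys.argv[1:3]); u=w2px(m,[[x0/1e3,y0/1e3,.05]])[0].astype(int)
c=p[max(0,u[1]-75):u[1]+75,max(0,u[0]-100):u[0]+100]
cv2.imwrite("pics/"+sys.argv[3]+".png",cv2.resize(c[:,:,::-1],None,fx=3.5,fy=3.5,interpolation=cv2.INTER_CUBIC)); print(u)
go((.66,.05,.1),4.4)
E
python3 side.py 663 60 s1
```

```text
[254 291]
t 57.5 tcp [0.661  0.0971 0.0515] yaw 4.36 | units xyz [-1.938 -0.183  1.876] roll -0.001 (-0.0deg) F [ 0.7  0.1 -0.6] w 18.6
```

View pics/s1.png

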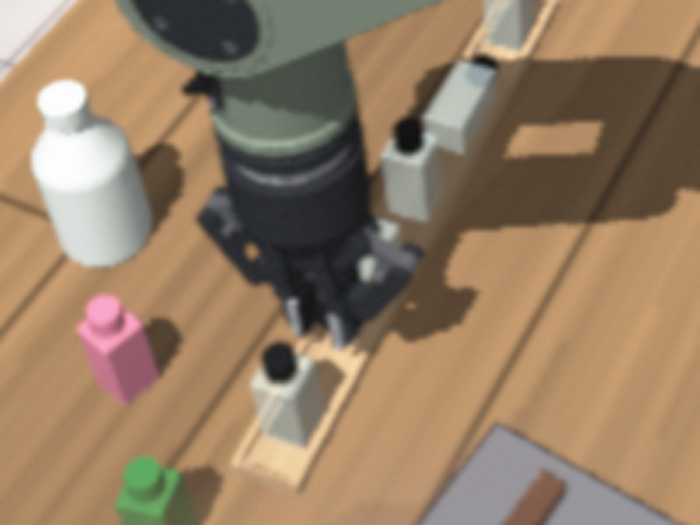

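The side view can't see the held bottle behind the gripper, so I'll read its height profile from wrist depth.

```bash
cat > prof.py <<'E'
from h import *
import sys
go((.66,.05,.1),4.4)
x0,y0,a=660.6,97.1,94.4
if len(sys.argv)>1: x0,y0,a=map(float,sys.argv[1:4])
m=imaging.camera_model("wrist"); p,d=imaging.snapshot("wrist")
v,u=np.nonzero(d>0.02); K=np.array([[m['fx'],0,m['cx']],[0,m['fy'],m['cy']],[0,0,1]])
n=cv2.undistortPoints(np.c_[u,v].astype(float).reshape(-1,1,2),K,m['D'])[:,0]; dd=d[v,u]
E=m['extrinsics']; P=(np.c_[n*dd[:,None],dd]-E[:3,3])@E[:3,:3]*1e3
ar=np.radians(a); ax=np.array([np.cos(ar),np.sin(ar)]); t=(P[:,:2]-[x0,y0])@ax; l=(P[:,:2]-[x0,y0])@[-ax[1],ax[0]]
k=(abs(l)<7)&(P[:,2]<110)
for b in range(-120,50,5):
    s=k&(t>=b)&(t<b+5)
    if s.sum()>8: print((b,*np.percentile(P[s,2],[5,50,95]).round(0).astype(int)),end=' ')
print()
E
python3 prof.py
```

```text
t 57.5 tcp [0.661  0.0971 0.0515] yaw 4.36 | units xyz [-1.938 -0.183  1.876] roll -0.001 (-0.0deg) F [ 0.7  0.1 -0.6] w 18.6
(-40, np.int64(52), np.int64(53), np.int64(53)) (-35, np.int64(52), np.int64(53), np.int64(54)) (-30, np.int64(52), np.int64(53), np.int64(54)) (-25, np.int64(48), np.int64(53), np.int64(54)) (-20, np.int64(6), np.int64(48), np.int64(51)) (-15, np.int64(6), np.int64(48), np.int64(50)) (-10, np.int64(6), np.int64(48), np.int64(50)) (-5, np.int64(6), np.int64(39), np.int64(49)) (0, np.int64(5), np.int64(6), np.int64(7)) (5, np.int64(6), np.int64(107), np.int64(110)) (10, np.int64(5), np.int64(7), np.int64(109)) (15, np.int64(5), np.int64(7), np.int64(7)) (35, np.int64(63), np.int64(64), np.int64(65)) (40, np.int64(79), np.int64(80), np.int64(81)) (45, np.int64(79), np.int64(80), np.int64(81))
```

The bottle is held level, so gravity didn't pivot it. I'll ease the grip gradually.

Call:
{"op": "servo_tool", "data": {"targets": [[0,0,0,0],[0,0,0,0],[0,0,0,0],[0,0,0,0],[0,0,0,0]], "hand": 18.5}}

```text
t: 58.15
tool_pos: [0.6609, 0.0972, 0.0513]
orientation: [1.153, 1.244, -1.153]
force: [-0.5, 0.3, -1.2]
gripper_width: 0.0188
```

```bash
python3 prof.py|tail -1|sed 's/np.int64//g'|cut -c1-200
```

```text
(-40, (51), (52), (53)) (-35, (52), (53), (53)) (-30, (52), (53), (54)) (-25, (48), (52), (54)) (-20, (6), (48), (51)) (-15, (6), (47), (50)) (-10, (6), (48), (50)) (-5, (6), (39), (49)) (0, (5), (6),
```

Call:
{"op": "servo_tool", "data": {"targets": [[0,0,0,0],[0,0,0,0],[0,0,0,0],[0,0,0,0],[0,0,0,0]], "hand": 19}}

```text
t: 58.82
tool_pos: [0.6609, 0.0972, 0.0513]
orientation: [1.153, 1.244, -1.153]
force: [-0.2, -0.2, -0.7]
gripper_width: 0.0189
```

```bash
python3 prof.py|tail -1|sed 's/np.int64//g'|cut -c1-200
```

```text
(-45, (51), (51), (52)) (-40, (51), (52), (53)) (-35, (51), (52), (53)) (-30, (52), (53), (53)) (-25, (48), (52), (53)) (-20, (6), (48), (50)) (-15, (6), (47), (50)) (-10, (6), (48), (50)) (-5, (6), (
```

Call:
{"op": "servo_tool", "data": {"targets": [[0,0,0,0],[0,0,0,0],[0,0,0,0],[0,0,0,0],[0,0,0,0]], "hand": 19.4}}

```text
t: 59.5
tool_pos: [0.6609, 0.0972, 0.0513]
orientation: [1.153, 1.244, -1.153]
force: [0.1, 0.4, -0.5]
gripper_width: 0.0191
```

```bash
python3 prof.py|tail -1|sed 's/np.int64//g'|cut -c1-240
```

```text
(-50, (41), (42), (43)) (-45, (43), (44), (45)) (-40, (44), (45), (46)) (-35, (46), (46), (47)) (-30, (47), (48), (49)) (-25, (44), (47), (49)) (-20, (44), (46), (47)) (-15, (6), (46), (48)) (-10, (6), (46), (50)) (-5, (6), (37), (44)) (0,
```

Call:
{"op": "servo_tool", "data": {"targets": [[0,0,0,0],[0,0,0,0],[0,0,0,0],[0,0,0,0],[0,0,0,0]], "hand": 19.7}}

```text
t: 60.18
tool_pos: [0.6609, 0.0972, 0.0513]
orientation: [1.153, 1.244, -1.153]
force: [-0.3, 0.6, -0.5]
gripper_width: 0.0198
```

```bash
python3 prof.py|tail -1|sed 's/np.int64//g'|cut -c1-240
```

```text
(-50, (41), (42), (43)) (-45, (43), (44), (45)) (-40, (44), (45), (46)) (-35, (45), (46), (47)) (-30, (47), (48), (49)) (-25, (44), (47), (49)) (-20, (44), (46), (47)) (-15, (6), (46), (48)) (-10, (6), (46), (50)) (-5, (6), (37), (45)) (0,
```

Easing to 19.4 mm let the bottle pivot until its foot touched the floor. I'll raise it while moving toward the foot, so it hangs.

Call:
{"op": "servo_tool", "data": {"targets": [[-0.2,0,0.2,0],[-0.2,0,0.2,0],[-0.2,0,0.2,0],[-0.2,0,0.2,0],[-0.2,0,0.2,0]], "hand": 19.3}}

```text
t: 60.85
tool_pos: [0.6629, 0.0718, 0.0767]
orientation: [1.153, 1.244, -1.153]
force: [-0.6, -0.6, -0.1]
gripper_width: 0.0194
```

Call:
{"op": "servo_tool", "data": {"targets": [[-0.2,0,0.2,0],[-0.2,0,0.2,0],[-0.2,0,0.2,0],[0,0,0,0],[0,0,0,0]]}}

```text
t: 61.48
tool_pos: [0.6638, 0.0574, 0.0912]
orientation: [1.153, 1.245, -1.153]
force: [-0.8, -0.2, -1.1]
gripper_width: 0.0194
```

```bash
sed -i "s/^print()/print()\nif len(sys.argv)>4: cv2.imwrite('pics\/'+sys.argv[4]+'.png',p[:,:,::-1])/" prof.py; python3 prof.py 660.6 97.1 94.4 p2|sed 's/np.int64//g'
```

```text
t 61.5 tcp [0.6638 0.0574 0.0912] yaw 4.37 | units xyz [-0.353 -0.175  0.283] roll -0.000 (-0.0deg) F [-0.8 -0.2 -1.1] w 19.4
(-120, (31), (43), (51)) (-115, (31), (40), (53)) (-105, (43), (43), (48)) (-100, (48), (50), (52)) (-95, (53), (55), (57)) (-90, (58), (60), (62)) (-85, (63), (65), (66)) (-80, (67), (69), (72)) (-75, (6), (72), (76)) (-70, (6), (8), (80)) (-65, (6), (78), (80)) (-60, (5), (7), (83)) (-55, (6), (8), (88)) (-50, (6), (84), (88)) (-45, (6), (79), (83)) (-40, (5), (75), (78)) (-35, (5), (6), (8)) (-30, (5), (6), (7)) (-25, (5), (6), (7)) (-20, (5), (6), (7)) (-15, (5), (6), (7)) (-10, (5), (6), (7)) (-5, (5), (6), (7)) (0, (5), (6), (8)) (5, (5), (6), (7)) (10, (6), (6), (8)) (15, (5), (6), (7)) (20, (5), (6), (7)) (25, (5), (6), (7)) (30, (5), (7), (7)) (35, (6), (64), (65)) (40, (64), (80), (82)) (45, (79), (80), (81))
```

View pics/p2.png

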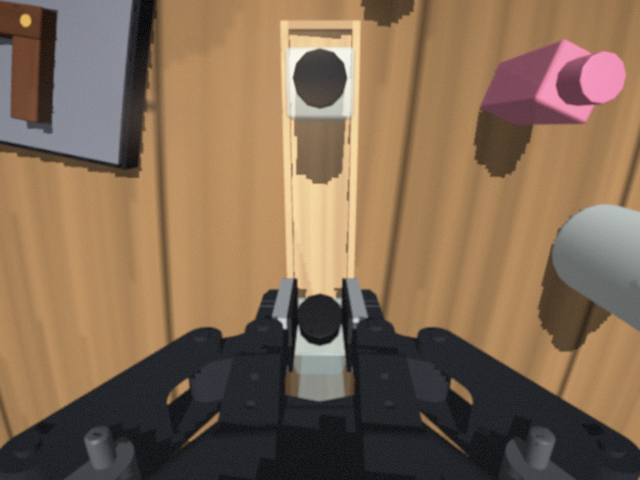

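The bottle now hangs at about 45°. A little looser.

Call:
{"op": "servo_tool", "data": {"targets": [[0,0,0,0],[0,0,0,0],[0,0,0,0],[0,0,0,0],[0,0,0,0]], "hand": 19.5}}

```text
t: 62.15
tool_pos: [0.6639, 0.0573, 0.0913]
orientation: [1.153, 1.244, -1.153]
force: [-0.4, -0.1, -1.1]
gripper_width: 0.0198
```

```bash
python3 prof.py |sed 's/np.int64//g'|cut -c1-330
```

```text
t 62.1 tcp [0.6639 0.0573 0.0913] yaw 4.38 | units xyz [-0.348 -0.18   0.28 ] roll -0.000 (-0.0deg) F [-0.4 -0.1 -1.1] w 19.8
(-120, (8), (32), (50)) (-115, (6), (33), (50)) (-70, (5), (7), (75)) (-65, (6), (74), (76)) (-60, (5), (6), (7)) (-55, (6), (85), (87)) (-50, (6), (83), (86)) (-45, (6), (79), (83)) (-40, (6), (77), (80)) (-35, (5), (6), (7)) (-30, (5), (6), (7)) (-25, (5), (6), (7)) (-20, (5), (6), (8)) (-15, (6), (6), (7)) (-10, (5), (6), (7)
```

Call:
{"op": "servo_tool", "data": {"targets": [[0,0,0,0],[0,0,0,0],[0,0,0,0],[0,0,0,0],[0,0,0,0]], "hand": 19.6}}

```text
t: 62.82
tool_pos: [0.664, 0.0573, 0.0913]
orientation: [1.153, 1.244, -1.153]
force: [0.5, 0.3, -0.8]
gripper_width: 0.0194
```

```bash
python3 prof.py |sed 's/np.int64//g'|cut -c1-330
```

```text
t 62.8 tcp [0.664  0.0573 0.0913] yaw 4.38 | units xyz [-0.347 -0.18   0.28 ] roll -0.000 (-0.0deg) F [ 0.5  0.3 -0.8] w 19.4
(-120, (9), (32), (50)) (-115, (6), (9), (51)) (-70, (71), (72), (72)) (-65, (6), (72), (73)) (-60, (5), (6), (7)) (-55, (6), (85), (86)) (-50, (6), (83), (85)) (-45, (6), (64), (82)) (-40, (6), (78), (80)) (-35, (5), (6), (7)) (-30, (5), (6), (8)) (-25, (6), (6), (7)) (-20, (6), (6), (8)) (-15, (5), (6), (7)) (-10, (5), (6), (7
```

Call:
{"op": "servo_tool", "data": {"targets": [[0,0,0,0],[0,0,0,0],[0,0,0,0],[0,0,0,0],[0,0,0,0]], "hand": 19.7}}

```text
t: 63.5
tool_pos: [0.664, 0.0573, 0.0913]
orientation: [1.153, 1.244, -1.153]
force: [0.1, 0.4, -1.1]
gripper_width: 0.02
```

```bash
python3 prof.py |sed 's/np.int64//g'|cut -c1-330
```

```text
t 63.5 tcp [0.664  0.0573 0.0913] yaw 4.38 | units xyz [-0.347 -0.18   0.28 ] roll -0.000 (-0.0deg) F [ 0.1  0.4 -1.1] w 20.0
(-120, (8), (31), (50)) (-115, (6), (18), (48)) (-110, (5), (6), (7)) (-60, (83), (84), (84)) (-55, (82), (84), (85)) (-50, (6), (82), (84)) (-45, (6), (67), (82)) (-40, (6), (64), (81)) (-35, (5), (6), (7)) (-30, (5), (6), (7)) (-25, (5), (6), (8)) (-20, (5), (6), (7)) (-15, (5), (6), (7)) (-10, (5), (6), (8)) (-5, (5), (6), (7
```

Call:
{"op": "servo_tool", "data": {"targets": [[0,0,0,0],[0,0,0,0],[0,0,0,0],[0,0,0,0],[0,0,0,0]], "hand": 19.8}}

```text
t: 64.18
tool_pos: [0.6639, 0.0573, 0.0913]
orientation: [1.153, 1.244, -1.153]
force: [0.5, 0.1, 0.1]
gripper_width: 0.0198
```

```bash
python3 prof.py |sed 's/np.int64//g'|cut -c1-330
```

```text
t 64.2 tcp [0.6639 0.0573 0.0913] yaw 4.38 | units xyz [-0.349 -0.179  0.28 ] roll -0.000 (-0.0deg) F [0.5 0.1 0.1] w 19.8
(-120, (8), (32), (50)) (-115, (6), (15), (50)) (-110, (5), (6), (7)) (-60, (83), (83), (84)) (-55, (82), (83), (84)) (-50, (7), (82), (83)) (-45, (6), (65), (83)) (-40, (6), (64), (81)) (-35, (5), (6), (7)) (-30, (5), (6), (7)) (-25, (5), (6), (8)) (-20, (6), (7), (8)) (-15, (6), (6), (8)) (-10, (5), (6), (7)) (-5, (5), (6), (7
```

Call:
{"op": "servo_tool", "data": {"targets": [[0.05,0,0,0],[0.05,0,0,0],[0.05,0,0,0],[0.05,0,0,0],[0,0,0,0]]}}

```text
t: 64.85
tool_pos: [0.6641, 0.0573, 0.0864]
orientation: [1.153, 1.244, -1.153]
force: [-0.5, -0.1, 3.4]
gripper_width: 0.0196
```

```bash
python3 prof.py |sed 's/np.int64//g'|cut -c1-330
```

```text
t 64.8 tcp [0.6641 0.0573 0.0864] yaw 4.38 | units xyz [-0.544 -0.184  0.279] roll -0.000 (-0.0deg) F [-0.5 -0.1  3.4] w 19.6
(-120, (7), (29), (46)) (-115, (6), (7), (45)) (-110, (6), (7), (7)) (-60, (82), (83), (83)) (-55, (81), (82), (83)) (-50, (7), (81), (82)) (-45, (6), (65), (81)) (-40, (6), (62), (80)) (-35, (5), (6), (7)) (-30, (5), (6), (7)) (-25, (5), (6), (7)) (-20, (5), (6), (7)) (-15, (5), (6), (8)) (-10, (5), (6), (7)) (-5, (5), (6), (7)
```

Call:
{"op": "servo_tool", "data": {"targets": [[0,0,0,0],[0,0,0,0],[0,0,0,0],[0,0,0,0],[0,0,0,0]], "hand": 20.3}}

```text
t: 65.53
tool_pos: [0.6639, 0.0573, 0.0863]
orientation: [1.153, 1.244, -1.153]
force: [0.6, -0.5, -0.3]
gripper_width: 0.0201
```

```bash
python3 prof.py |sed 's/np.int64//g'|cut -c1-330
```

```text
t 65.5 tcp [0.6639 0.0573 0.0863] yaw 4.37 | units xyz [-0.55 -0.18  0.28] roll -0.000 (-0.0deg) F [ 0.6 -0.5 -0.3] w 20.1
(-120, (20), (35), (46)) (-115, (25), (34), (48)) (-70, (79), (80), (81)) (-65, (79), (80), (81)) (-60, (80), (80), (81)) (-55, (64), (78), (81)) (-50, (12), (53), (77)) (-45, (6), (7), (58)) (-40, (6), (6), (7)) (-35, (6), (6), (7)) (-30, (5), (6), (7)) (-25, (5), (6), (8)) (-20, (5), (6), (8)) (-15, (5), (6), (7)) (-10, (5), (
```

Call:
{"op": "servo_tool", "data": {"targets": [[0,0,0,0],[0,0,0,0],[0,0,0,0],[0,0,0,0],[0,0,0,0]], "hand": 22}}

```text
t: 66.2
tool_pos: [0.664, 0.0573, 0.0863]
orientation: [1.153, 1.244, -1.153]
force: [-0.4, 0.8, 1.0]
gripper_width: 0.0222
```

```bash
python3 prof.py |sed 's/np.int64//g'|cut -c1-330
```

```text
t 66.2 tcp [0.664  0.0573 0.0863] yaw 4.38 | units xyz [-0.546 -0.18   0.281] roll -0.000 (-0.0deg) F [-0.4  0.8  1. ] w 22.2
(-120, (20), (35), (46)) (-115, (26), (33), (48)) (-70, (80), (80), (81)) (-65, (79), (80), (81)) (-60, (80), (80), (81)) (-55, (64), (78), (81)) (-50, (12), (54), (77)) (-45, (6), (7), (61)) (-40, (5), (6), (7)) (-35, (6), (6), (8)) (-30, (5), (7), (7)) (-25, (6), (6), (7)) (-20, (5), (6), (7)) (-15, (5), (6), (8)) (-10, (5), (
```

Bottle 1 is standing: its cap top is flat at 80 mm. I'll back off upward and go to bottle 2.

Call:
{"op": "servo_tool", "data": {"targets": [[0,0,0,0],[0,0,0,0],[-0.8,0,0,0],[-0.8,0,0,0],[-0.8,0,0,0]], "hand": 36}}

```text
t: 66.88
tool_pos: [0.6639, 0.0573, 0.1469]
orientation: [1.153, 1.244, -1.153]
force: [-0.5, 0.2, 0.2]
gripper_width: 0.0361
```

Call:
{"op": "servo_tool", "data": {"targets": [[-0.6,0,0,0],[0,0,0.95,0],[0,0,0.95,0],[0,0,0.95,0],[0,0,0.95,0]]}}

```text
t: 67.5
tool_pos: [0.671, -0.0397, 0.1606]
orientation: [1.153, 1.245, -1.154]
force: [0.1, 0.1, 0.2]
gripper_width: 0.0359
```

Call:
{"op": "servo_tool", "data": {"targets": [[0,0,0.95,0],[0,0,0.95,0],[0,0,0.95,0],[0,0,0.95,0],[0,0,0.95,0]]}}

```text
t: 68.12
tool_pos: [0.6804, -0.1574, 0.1613]
orientation: [1.153, 1.244, -1.153]
force: [-0.7, 0.7, 0.1]
gripper_width: 0.0363
```

Call:
{"op": "servo_tool", "data": {"targets": [[0,0,0,0],[0,0,0,0],[0,0,0,0],[0,0,0,0],[0,0,0,0]]}}

```text
t: 68.75
tool_pos: [0.6803, -0.1553, 0.1614]
orientation: [1.152, 1.245, -1.152]
force: [-0.8, 0.1, 0.0]
gripper_width: 0.0359
```

```bash
python3 tip.py 676 -109 -86 1; python3 -c "
from h import *
go((.68,-.156,.0315),4.4)"; python3 prof.py 680 -153 94.4|tail -1|sed 's/np.int64//g'
```

```text
body [ 677.14 -109.91  -86.56] 46.1 foot end [675.4 -81. ] shoulder [ 678.9 -138.9] cap end [ 679.8 -154.8]
t 68.8 tcp [ 0.6803 -0.1554  0.1614] yaw 4.41 | units xyz [ 5.195 -0.014  0.022] roll 0.000 (0.0deg) F [-0.3  0.1  0.3] w 36.0
(-120, (0), (0), (1)) (-115, (-1), (0), (1)) (-110, (-1), (0), (1)) (-105, (-1), (0), (1)) (-55, (79), (80), (81)) (-50, (79), (80), (81)) (-45, (80), (80), (81)) (-40, (64), (78), (81)) (-35, (11), (48), (70)) (-30, (6), (7), (58)) (-25, (5), (6), (8)) (-20, (5), (6), (8)) (-15, (5), (7), (8)) (-10, (5), (6), (8)) (-5, (27), (29), (30)) (0, (27), (29), (31)) (5, (28), (29), (31)) (10, (28), (30), (34)) (15, (33), (34), (35)) (20, (33), (34), (35)) (25, (33), (34), (35)) (30, (33), (34), (35)) (35, (33), (34), (35)) (40, (33), (34), (36)) (45, (33), (34), (36))
```

Call:
{"op": "servo_tool", "data": {"targets": [[0.9,0,0.1,0.016],[0.9,0,0,0],[0.9,0,0,0],[0.9,0,0,0],[0.9,0,0,0]]}}

```text
t: 69.47
tool_pos: [0.6805, -0.1583, 0.0482]
orientation: [1.165, 1.237, -1.165]
force: [0.0, -0.4, -0.4]
gripper_width: 0.0358
```

Call:
{"op": "servo_tool", "data": {"targets": [[0.35,0,0,0],[0.35,0,0,0],[0,0,0,0],[0,0,0,0],[0,0,0,0]]}}

```text
t: 70.1
tool_pos: [0.6809, -0.1584, 0.0321]
orientation: [1.165, 1.235, -1.164]
force: [-0.3, 0.7, 0.4]
gripper_width: 0.0358
```

Call:
{"op": "servo_tool", "data": {"targets": [[0,0,0,0],[0,0,0,0],[0,0,0,0],[0,0,0,0],[0,0,0,0]], "hand": 12}}

```text
t: 70.72
tool_pos: [0.6807, -0.1585, 0.0316]
orientation: [1.165, 1.236, -1.165]
force: [-0.2, -0.9, 3.3]
gripper_width: 0.0185
```

Call:
{"op": "servo_tool", "data": {"targets": [[-0.2,0,0,0],[-0.2,0,0,0],[-0.2,0,-0.05,0],[-0.2,0,-0.05,0],[0,0,0,0]]}}

```text
t: 71.35
tool_pos: [0.6806, -0.1557, 0.052]
orientation: [1.165, 1.236, -1.164]
force: [-0.2, 0.2, -0.5]
gripper_width: 0.0184
```

```bash
python3 prof.py 680 -153 93.4|sed 's/np.int64//g'
```

```text
t 71.3 tcp [ 0.6806 -0.1557  0.052 ] yaw 3.43 | units xyz [-1.925 -0.33  -8.262] roll -0.016 (-1.0deg) F [-0.2  0.2 -0.5] w 18.4
(-35, (10), (44), (64)) (-30, (6), (21), (60)) (-25, (6), (6), (7)) (0, (47), (49), (51)) (5, (48), (106), (110)) (10, (47), (49), (51)) (15, (48), (53), (54)) (20, (53), (54), (55)) (25, (52), (53), (54)) (30, (52), (53), (54)) (35, (52), (53), (54)) (40, (52), (53), (54)) (45, (51), (53), (54))
```

Held level. I'll repeat the sequence that worked: ease the grip, then arc upward toward the foot (+y).

Call:
{"op": "servo_tool", "data": {"targets": [[0,0,0,0],[0,0,0,0],[0,0,0,0],[0,0,0,0],[0,0,0,0]], "hand": 19.2}}

```text
t: 72.03
tool_pos: [0.6803, -0.1558, 0.0513]
orientation: [1.165, 1.237, -1.165]
force: [-0.3, -0.6, -1.2]
gripper_width: 0.019
```

Call:
{"op": "servo_tool", "data": {"targets": [[0,0,0,0],[0,0,0,0],[0,0,0,0],[0,0,0,0],[0,0,0,0]], "hand": 19.4}}

```text
t: 72.65
tool_pos: [0.6803, -0.1558, 0.0514]
orientation: [1.165, 1.237, -1.165]
force: [-1.2, 0.1, 0.5]
gripper_width: 0.0192
```

```bash
python3 prof.py 680 -153 93.4|sed 's/np.int64//g'
```

```text
t 72.7 tcp [ 0.6803 -0.1558  0.0514] yaw 3.42 | units xyz [-1.946 -0.321 -8.265] roll -0.016 (-1.0deg) F [-1.2  0.1  0.5] w 19.2
(-35, (9), (43), (63)) (-30, (6), (19), (59)) (-25, (5), (6), (7)) (-20, (5), (7), (8)) (0, (47), (49), (50)) (5, (46), (106), (110)) (10, (44), (47), (48)) (15, (43), (45), (47)) (20, (48), (49), (50)) (25, (46), (47), (49)) (30, (45), (46), (47)) (35, (43), (45), (46)) (40, (42), (43), (44)) (45, (40), (42), (43))
```

Call:
{"op": "servo_tool", "data": {"targets": [[-0.2,0,-0.2,0],[-0.2,0,-0.2,0],[-0.2,0,-0.2,0],[-0.2,0,-0.2,0],[-0.2,0,-0.2,0]], "hand": 19.4}}

```text
t: 73.32
tool_pos: [0.6788, -0.1304, 0.0768]
orientation: [1.165, 1.237, -1.165]
force: [-0.4, 0.4, -0.8]
gripper_width: 0.0197
```

Call:
{"op": "servo_tool", "data": {"targets": [[-0.2,0,-0.2,0],[-0.2,0,-0.2,0],[-0.2,0,-0.2,0],[0,0,0,0],[0,0,0,0]]}}

```text
t: 73.95
tool_pos: [0.6778, -0.1159, 0.0912]
orientation: [1.165, 1.237, -1.165]
force: [0.2, 0.5, -0.8]
gripper_width: 0.0195
```

```bash
python3 prof.py 680 -153 93.4|sed 's/np.int64//g'
```

```text
t 74.0 tcp [ 0.6778 -0.1159  0.0912] yaw 3.41 | units xyz [-0.352 -0.318 -6.669] roll -0.016 (-1.0deg) F [ 0.2  0.5 -0.8] w 19.5
(-35, (9), (38), (59)) (-30, (6), (14), (57)) (-25, (5), (6), (7)) (-20, (5), (7), (7)) (-15, (5), (6), (7)) (-10, (6), (6), (7)) (-5, (6), (6), (7)) (0, (6), (7), (8)) (35, (75), (77), (80)) (40, (80), (83), (86)) (45, (85), (87), (89))
```

Call:
{"op": "servo_tool", "data": {"targets": [[0,0,0,0],[0,0,0,0],[0,0,0,0],[0,0,0,0],[0,0,0,0]], "hand": 19.5}}

```text
t: 74.62
tool_pos: [0.6779, -0.1159, 0.0913]
orientation: [1.165, 1.237, -1.165]
force: [-0.8, -0.4, 0.3]
gripper_width: 0.02
```

Call:
{"op": "servo_tool", "data": {"targets": [[0,0,0,0],[0,0,0,0],[0,0,0,0],[0,0,0,0],[0,0,0,0]], "hand": 19.6}}

```text
t: 75.25
tool_pos: [0.6779, -0.1159, 0.0913]
orientation: [1.165, 1.237, -1.165]
force: [0.0, 0.5, 0.2]
gripper_width: 0.0197
```

Call:
{"op": "servo_tool", "data": {"targets": [[0,0,0,0],[0,0,0,0],[0,0,0,0],[0,0,0,0],[0,0,0,0]], "hand": 19.7}}

```text
t: 75.88
tool_pos: [0.6779, -0.1159, 0.0913]
orientation: [1.165, 1.237, -1.165]
force: [-0.2, -0.2, -0.4]
gripper_width: 0.0196
```

```bash
sed -i 's/-120,50,5/-120,110,5/' prof.py; python3 prof.py 680 -153 93.4|sed 's/np.int64//g'
```

```text
t 75.9 tcp [ 0.6779 -0.1159  0.0913] yaw 3.42 | units xyz [-0.349 -0.319 -6.666] roll -0.016 (-1.0deg) F [-0.2 -0.2 -0.4] w 19.6
(-35, (9), (37), (59)) (-30, (5), (15), (58)) (-25, (5), (6), (7)) (-20, (5), (6), (7)) (-15, (5), (6), (8)) (-10, (6), (7), (7)) (30, (79), (80), (80)) (35, (80), (81), (82)) (40, (81), (82), (83)) (45, (82), (83), (85)) (50, (71), (80), (85)) (55, (68), (70), (75)) (60, (54), (63), (70)) (65, (34), (44), (53)) (70, (6), (23), (32)) (75, (5), (7), (8)) (80, (5), (6), (8)) (85, (5), (6), (7)) (90, (5), (7), (8)) (95, (5), (6), (8)) (100, (5), (6), (7)) (105, (6), (63), (65))
```

Call:
{"op": "servo_tool", "data": {"targets": [[0,0,0,0],[0,0,0,0],[0,0,0,0],[0,0,0,0],[0,0,0,0]], "hand": 19.8}}

```text
t: 76.55
tool_pos: [0.6779, -0.1159, 0.0913]
orientation: [1.165, 1.237, -1.165]
force: [-0.0, -0.5, -0.5]
gripper_width: 0.0201
```

```bash
python3 prof.py 680 -153 93.4|sed 's/np.int64//g'
```

```text
t 76.5 tcp [ 0.6779 -0.1159  0.0913] yaw 3.41 | units xyz [-0.348 -0.321 -6.667] roll -0.016 (-1.0deg) F [-0.  -0.5 -0.5] w 20.1
(-35, (9), (37), (59)) (-30, (6), (18), (57)) (-25, (5), (6), (7)) (-20, (5), (6), (7)) (-15, (6), (6), (7)) (-10, (5), (6), (7)) (30, (79), (80), (81)) (35, (80), (81), (82)) (40, (81), (82), (83)) (45, (82), (83), (84)) (50, (71), (80), (85)) (55, (68), (70), (74)) (60, (54), (62), (69)) (65, (33), (43), (52)) (70, (6), (22), (31)) (75, (5), (6), (7)) (80, (5), (6), (8)) (85, (5), (6), (7)) (90, (6), (6), (7)) (95, (5), (6), (7)) (100, (5), (6), (7)) (105, (6), (63), (65))
```

Call:
{"op": "servo_tool", "data": {"targets": [[0.05,0,0,0],[0,0,0,0],[0,0,0,0],[0,0,0,0],[0,0,0,0]], "hand": 19.9}}

```text
t: 77.22
tool_pos: [0.678, -0.1159, 0.0901]
orientation: [1.165, 1.237, -1.165]
force: [-0.9, 0.2, -0.1]
gripper_width: 0.02
```

```bash
python3 prof.py 680 -153 93.4|sed 's/np.int64//g'|tail -1|cut -c90-400
```

```text
(-15, (6), (6), (7)) (-10, (5), (7), (8)) (30, (79), (80), (80)) (35, (80), (80), (81)) (40, (80), (82), (82)) (45, (81), (82), (83)) (50, (69), (79), (83)) (55, (67), (68), (73)) (60, (43), (56), (67)) (65, (6), (28), (41)) (70, (5), (6), (8)) (75, (6), (6), (7)) (80, (5), (6), (7)) (85, (5), (6), (7)) (90, (
```

Call:
{"op": "servo_tool", "data": {"targets": [[0.05,0,-0.05,0],[0.05,0,-0.05,0],[0.02,0,-0.05,0],[0,0,-0.05,0],[0,0,0,0]]}}

```text
t: 77.9
tool_pos: [0.6775, -0.1108, 0.0869]
orientation: [1.165, 1.237, -1.165]
force: [-0.7, -0.0, -0.8]
gripper_width: 0.0198
```

```bash
python3 prof.py 680 -153 93.4|sed 's/np.int64//g'|cut -c90-400
```

```text
016 (-1.0deg) F [-0.7 -0.  -0.8] w 19.8
-15, (5), (6), (7)) (-10, (6), (7), (7)) (-5, (6), (6), (7)) (0, (6), (7), (8)) (40, (80), (81), (81)) (45, (80), (81), (82)) (50, (81), (82), (82)) (55, (68), (81), (83)) (60, (65), (67), (78)) (65, (18), (46), (65)) (70, (6), (7), (15)) (75, (5), (6), (7)) (80, (5), (6), (7)) (85, (5), (6), (7)) (90, (5), (6
```

Call:
{"op": "servo_tool", "data": {"targets": [[0,0,0,0],[0,0,0,0],[0,0,0,0],[0,0,0,0],[0,0,0,0]], "hand": 20.3}}

```text
t: 78.58
tool_pos: [0.6776, -0.1109, 0.0871]
orientation: [1.165, 1.237, -1.165]
force: [0.3, 0.1, 0.4]
gripper_width: 0.0205
```

Call:
{"op": "servo_tool", "data": {"targets": [[0,0,0,0],[0,0,0,0],[0,0,0,0],[0,0,0,0],[0,0,0,0]], "hand": 23}}

```text
t: 79.2
tool_pos: [0.6776, -0.1109, 0.0871]
orientation: [1.165, 1.237, -1.165]
force: [-0.5, 0.3, -0.6]
gripper_width: 0.0228
```

```bash
python3 prof.py 680 -153 93.4|sed 's/np.int64//g'|cut -c90-400
```

```text
016 (-1.0deg) F [-0.5  0.3 -0.6] w 22.8
-15, (6), (6), (7)) (-10, (6), (6), (7)) (-5, (5), (6), (7)) (0, (6), (6), (7)) (5, (5), (6), (7)) (10, (6), (6), (7)) (45, (79), (80), (81)) (50, (79), (80), (81)) (55, (80), (80), (81)) (60, (67), (80), (81)) (65, (64), (66), (80)) (70, (6), (37), (63)) (75, (5), (6), (8)) (80, (5), (6), (7)) (85, (5), (6),
```

Bottle 2 stands with its cap level at 80 mm. I'll open, withdraw straight up and toward the robot, and take a final look.

Call:
{"op": "servo_tool", "data": {"targets": [[0,0,0,0],[0,0,0,0],[-0.8,0,0,0],[-0.8,0,0,0],[-0.8,0,0,0]], "hand": 36}}

```text
t: 79.88
tool_pos: [0.6776, -0.1109, 0.1476]
orientation: [1.165, 1.237, -1.165]
force: [0.9, 0.1, 0.0]
gripper_width: 0.0359
```

Call:
{"op": "servo_tool", "data": {"targets": [[-0.8,0,0,0],[-0.8,-0.9,0.9,0],[-0.8,-0.9,0.9,0],[0,-0.9,0.9,0],[0,-0.9,0.9,0]]}}

```text
t: 80.5
tool_pos: [0.5925, -0.2068, 0.2075]
orientation: [1.165, 1.236, -1.165]
force: [0.0, -0.0, -0.2]
gripper_width: 0.0359
```

Call:
{"op": "servo_tool", "data": {"targets": [[0,-0.9,0.9,0],[0,-0.9,0.9,0],[0,-0.9,0.9,0],[0,0,0,0],[0,0,0,0]]}}

```text
t: 81.12
tool_pos: [0.5301, -0.2772, 0.2072]
orientation: [1.166, 1.236, -1.165]
force: [0.2, 0.4, -0.2]
gripper_width: 0.0364
```

Run:
```python
from h import *
p,d=imaging.snapshot("top"); cv2.imwrite("pics/fin.png",cv2.resize(p[165:325,105:435,::-1],None,fx=2.4,fy=2.4,interpolation=cv2.INTER_CUBIC))
```

```text
(no output)
```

View pics/fin.png

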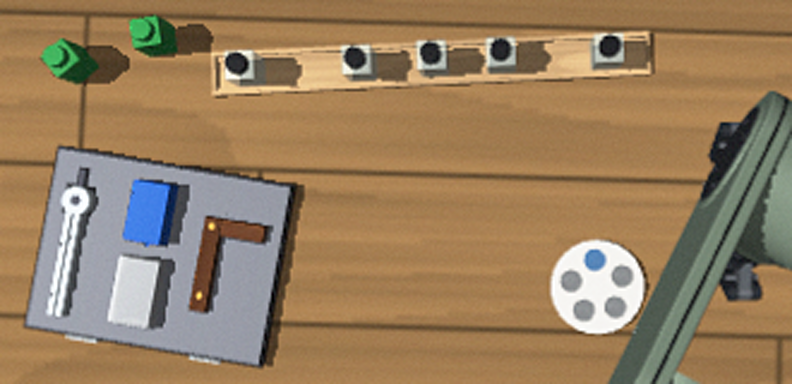

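The final view shows all four instruments in their cutouts, five bottles upright in the lane, the palette where it was, and the arm clear. Handing in.

```bash
python3 -c "
from plant import r
print(r.job_done())"
```

```text
the job is handed in; nothing more can be done
None
```

I handed the job in at about 81 s of the 200 s allowed. All four instruments are in their cutouts and both tipped bottles are standing in the lane.

- **Instruments:** I pressed in the compass, square, block and sharpener, in that order, until each bottomed out at about 15–24 N. The block had been knocked a few centimetres before I reached it, so I located it again first.
- **Bottles:** I gripped each one by the end of its cap and eased the grip so the foot swung down. I then lowered each onto the lane floor and released it.

**Last checks:**
- Tops over the cutout floors read level and 0.3–0.8 mm above nominal. Items read about 0.4 mm high on the table too (the sharpener instead read 0.6 mm low). One point on the square reads about 1.2 mm high; that is its brass pin.
- The last depth check, from above the sharpener, could not see the tails of the compass and square because the arm hid them. Both had read level there right after seating.
- Both raised bottles read flat at 80 mm at the cap, the full standing height.
- The final top picture shows five upright bottles in the lane, with the palette and the green look-alikes undisturbed. The arm and the crop left the loom out of that picture, but nothing went near it.

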